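# Sort the fettling things into the bench tidy and keep the stoppers under its swivel cover

### The job

Clear up the bench after fettling by sorting the things lying about into the wooden tidy: the loop tool flat in the long bay at the back with the needle tool, the glaze test tile flat in the open tile bay with the other tile, and the two plaster mould stoppers gently and upright, side by side, in the bay under the dust cover, so that no clay crumbs get on them. Swing the cover right aside on its pin to put the stoppers in (it then lies over the tile bay) and fully shut again afterwards; do the rest in whatever order suits. Do not shift the clay cup, the batten or the plaster blocks.

Things in the scene. Friction and masses are not known exactly. Their poses are not given: they have to be found in the camera images.
- tidy: Wooden bench tidy, fixed, 209 mm deep (x) by 262 mm wide (y), walls 8 mm thick with tops 46 mm above the table, inner floor 6 mm above it. Origin under its centre; x points away from the robot, y left. Two bays in front (right: stoppers, covered; left: tiles, open), one long tool bay behind. Two 6 mm dowels, the cover's stops, rise 9 mm above the side walls at x +21.5, y +-127 mm.
- bay_stoppers (a point): Centre of the floor of the front right bay, inside 105 mm (x) by 140 mm (y), 40 mm deep; axes as the tidy's. At the start the cover lies over it.
- bay_tiles (a point): Centre of the floor of the front left bay, inside 105 mm (x) by 98 mm (y), 40 mm deep; axes as the tidy's. Open while the cover is shut; the cover lies over it when swung aside.
- bay_tools (a point): Centre of the floor of the rear bay, inside 80 mm (x) by 246 mm (y), 40 mm deep; axes as the tidy's. Always open.
- cover (a joint): Swivel cover, a thin wooden plate 121 x 156 x 6 mm turning level on one pin, top 53 mm above the table. 0 = shut over the stopper bay at its stop; grows as it turns clockwise seen from above (knob sweeps toward the robot, then left) to 1.6 rad at the other stop, over the tile bay. From 1.45 rad the stopper bay is free. Stays where left; under 1 N at the knob moves it. Starts at 0 to 0.15.
- cover_pin (a point): Top of the cover's pin, the pivot, where the wall between the two front bays meets the middle wall; 54 mm above the table.
- cover_knob (a point): Turned wooden knob on the cover, upright axis, up to 19 mm thick and 24 mm high (53 to 77 mm above the table); this point lies on its axis 65 mm above the table, 130 mm from the pin; with the cover shut it is at x -98, y -85 mm from the pin in the tidy's axes. It moves with the cover.
- stopper_large: White conical plaster mould stopper, 50 mm across the base, 33 mm high, a little narrower at the top, standing upright close beside a plaster block; origin at the centre of its underside. 30 to 65 g.
- stopper_small: White conical plaster mould stopper, 42 mm across the base, 33 mm high, standing upright close beside the other plaster block; origin at the centre of its underside. 30 to 65 g.
- loop_tool: Trimming tool with a wire loop, wooden handle 12 mm thick, 152 mm long overall, lying flat along its own y; handle from y -39 to +76 mm, wire loop (26 mm wide) at the -y end; balance point near y +18 mm. Origin under its mid length. Lies left or right of the tidy by chance.
- needle_tool: Needle tool, wooden handle 10 mm thick, 162 mm long, already lying in the tool bay along the bay's length, near its rear wall (its middle line about 18 to 24 mm behind the bay's centre). Origin under its mid length. Stays there.
- tile: Fired glaze test tile, 38 (x) x 48 (y) x 10 mm, brown glaze, lying flat on the table in front of the tidy; origin at the centre of its underside.
- tile_stored: Test tile of the same size, teal glaze, already lying in the rear half of the tile bay, its 48 mm side across the bay, its centre 20 to 24 mm behind the bay centre; origin at the centre of its underside. Stays there.
- block_a: White solid plaster mould block, 99 mm (x) by 123 mm (y) and 44 mm high with rounded corners, lying flat; origin at the centre of its underside, x and y along its sides. A loose bystander: one stopper stands 5 to 12 mm off its -x face, which looks to the robot's right. Lies left or right by chance.
- block_b: White solid plaster mould block, 99 mm (x) by 123 mm (y) and 44 mm high with rounded corners, lying flat; origin at the centre of its underside, x and y along its sides. A loose bystander: one stopper stands 5 to 12 mm off its -x face, which looks to the robot's right. Lies left or right by chance.
- cup: Leather-hard clay cup, unfired and fragile, upright, at most 66 mm across at the rim and 65 mm tall; origin at the centre of its underside. Loose, a bystander.
- batten: Sawn wooden spacer batten, 30 (x) x 180 (y) x 28 mm, lying flat on the other side of the tidy from the loop tool; origin at the centre of its underside. A loose bystander.
Things that resemble listed ones, but are neither listed nor needed, are in the scene too. Leave any black, orange or pink look-alike of the stopper_small alone.

How it is judged:
By the outcome, as a careful person would: the job done as asked, in the order asked, and still so for the second after the job is handed in, with the robot touching nothing.
It also fails if it takes over 72 s, if anything falls off the work surface, if the arm or the gripper's body presses on something with over 40 N, if the wrist force passes 120 N, or if a joint passes its speed limit or range.

### The arm

A 6-joint arm with a two-finger parallel gripper is mounted at the origin on a cart in front of the work surface, level with it; the furniture and walls round the work are solid. World frame = base frame: x ahead of the robot, y to its left, z up, the work surface at z = 0. Lengths are in m, angles in degrees, forces in N, time in s.
With the tool pointing down it reaches from about 0.35 to 0.875 m from the base axis. Payload 4.2 kg.
Tool frame: the origin (TCP) lies midway between the tips of the shut fingers; the grasp point (between the pads) lies 19 mm behind it; z points along the fingers, y is the direction in which the jaws open and shut (so a half turn about z gives the same grasp; the last joint's range is limited). The gripper opens to 87 mm and grips with 3 to 60 N. Pads are 19 mm wide; open, the fingers measure 117 mm over their backs; the gripper's body (75 mm by 190 mm) begins 51 mm behind the grasp point.
Start: joints at [90.905, 22.042, 0.453, 0, -68.411, -14.817], TCP at [0.15, 0.607, 0.223] pointing down, gripper open.
Joint ranges: [-179.83, 179.83], [-69.29, 118.12], [-61.27, 80.66], [-181.25, 117.63], [-171.15, -9.14], [-177.46, 177.46]. Speed limits (degrees/s): [159.86, 159.86, 180, 180, 180, 180].

### API

Orientations are given as a 3x3 rotation matrix whose columns are the frame's x, y, z axes.
In Python, from station import sense, capture, finish_job gives the robot as it stands. The module is installed in compiled form; this text tells all that it offers.
- The arm moves only by the shell command python3 -m jog 'ROWS' [OPENING]. ROWS is JSON, a list of rows, each a list of 6 numbers: the shift along the tool's x, y, z in cm, then the turn, a rotation vector about the tool's x, y, z in degrees. In form: [[dx, dy, dz, wx, wy, wz], ...]. A call has exactly 5 rows; each row shifts and turns the commanded pose from where the row before left it, along the tool's axes as they then stand; what a row does not reach is not made up. A row lasts 1/12 s, in which the tool goes at most 41.7 mm and 7.16 degrees, less where a joint would pass 70% of its speed; a pose out of reach is approached as far as the arm can. A call is refused whole if a number of a shift passes 4.17 or a number of a turn 7.16, either way. A call with a gripper value outside its range is refused whole. OPENING is the finger opening in cm, from 0 to 8.7, set as the call begins (- or left out, the last holds). The fingers move at their own pace and stop on an object; the grip force is fixed at half the most. Time passes only in rows, so rows that do not move let the fingers close, or fill a call up. It gives the time, the measured TCP pose, the force and the opening at its end, in the units of the state.
- sense(): the state, without advancing time (a new reading comes with each control period).
- capture(name): name is "scene" or "top" or "wrist"; returns a dict with "frame" (480x640x3 uint8, red, green, blue), "fx", "fy", "cx", "cy" (pixels), "world_to_cam" (4x4, takes a point from world to camera coordinates). Camera axes: x right, y up, looking along -z (the intrinsics and any distortion apply to the point x, -y, -z); pixel columns grow to the right and rows downward; lengths in m; the calibration is good to about 2 mm. A picture is of the moment at which its call begins. There is no depth.
- finish_job(): hands the job in, once; it reports no verdict.
The state is a dict: "time_s": time; "joints": joint angles; "joint_velocities": joint speeds; "effort": joint torques, N m; "tcp_pos": TCP position; "ee_rot": TCP orientation; "wrist_force": force on the tool from outside, world axes, zero at the start; "moment": the same for the moment, N m; "gripper_width": opening from 0.0 (shut) to 1.0 (fully open).
Only numpy, scipy, OpenCV 4.12 (cv2) and the standard library are available. Lean on these libraries where they do the work, as an engineer would, in place of code of your own. Each camera call takes 0.05 s, during which the arm holds its last target.

## Working session

There is one attempt and no reset: what is moved stays moved. The work goes in short steps, Python scripts to look and compute and a shell command to move; the robot and the scene stay as the last step left them, time stands still between calls to the robot, and variables do not carry over. Pictures are saved under pics/ and viewed, and the job is handed in when it is done.

```bash
mkdir -p pics; ls; python3 - <<'E'
from station import sense,capture
import cv2
s=sense()
print({k:(s[k]) for k in ('time_s','tcp_pos','ee_rot','wrist_force','gripper_width')})
for n in ('scene','top','wrist'):
    c=capture(n); cv2.imwrite(f'pics/{n}0.png',c['frame'][...,::-1]); print(n,c['fx'],c['fy'],c['cx'],c['cy'],c['world_to_cam'], [k for k in c])
E
```

```text
pics
{'time_s': 0.0, 'tcp_pos': array([0.15009498, 0.6060931 , 0.22148289]), 'ee_rot': array([[ 9.70623549e-01, -2.40602832e-01, -4.51448336e-04],
       [-2.40603247e-01, -9.70621298e-01, -2.09123446e-03],
       [ 6.49715632e-05,  2.13842135e-03, -9.99997711e-01]]), 'wrist_force': array([-0.05771874, -0.09854446,  0.70396745]), 'gripper_width': 1.0011974288146388}
scene 511.64929033051163 511.64929033051163 324.69127419760656 241.67866547805653 [[ 0.41801655 -0.90829281 -0.01632004 -0.25276343]
 [ 0.65474062  0.28877539  0.6985152  -0.38654292]
 [-0.62974351 -0.30267631  0.71540909 -0.94906665]
 [ 0.          0.          0.          1.        ]] ['frame', 'fx', 'fy', 'cx', 'cy', 'world_to_cam']
top 580.7737789950427 580.7737789950427 313.8471391192975 237.44466185063155 [[-6.43193022e-04 -9.99974997e-01  7.04217908e-03 -2.63123201e-02]
 [ 9.96166902e-01 -2.47286113e-05  8.74728689e-02 -5.39857580e-01]
 [-8.74705076e-02  7.07144765e-03  9.96142010e-01 -1.48087544e+00]
 [ 0.00000000e+00  0.00000000e+00  0.00000000e+00  1.00000000e+00]] ['frame', 'fx', 'fy', 'cx', 'cy', 'world_to_cam']
wrist 413.1064901219444 413.1064901219444 324.20179028643497 241.95011196197854 [[-0.24205307 -0.97026135  0.00179524  0.62385239]
 [ 0.94098763 -0.23520038 -0.2433579   0.03008966]
 [ 0.236543   -0.05721622  0.9699349  -0.39015377]
 [ 0.          0.          0.          1.        ]] ['frame', 'fx', 'fy', 'cx', 'cy', 'world_to_cam']
```

View pics/scene0.png

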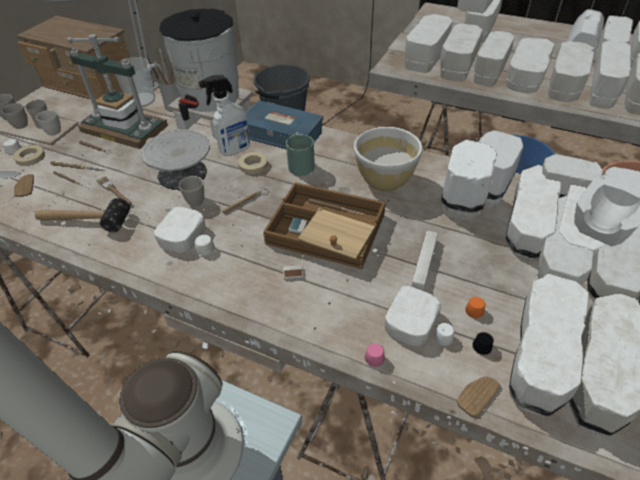

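View pics/top0.png

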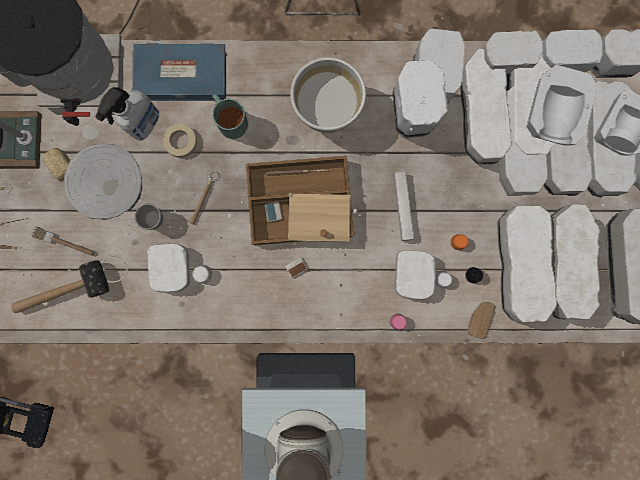

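View pics/wrist0.png

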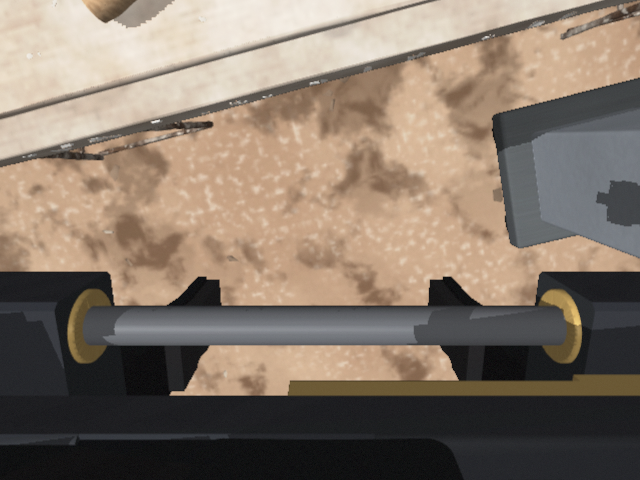

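The scene view shows the tidy at about (325,225). The top view gives a clearer layout:
- tidy (300,200)
- loop tool (206,197), left
- cup (148,216)
- left block (168,268) with a stopper at (201,274)
- right block (416,275) with a stopper at (445,280)
- batten (404,206)
- tile (297,267)
- look-alikes: orange (459,242), black (474,275), pink (398,322)

Next I'll enlarge and measure.

```bash
cat > h.py <<'E'
import numpy as np, cv2
from station import sense,capture
def ray(c,u,v):
    W=np.array(c['world_to_cam']);R=W[:3,:3];t=W[:3,3]
    d=np.array([(u-c['cx'])/c['fx'],-(v-c['cy'])/c['fy'],-1.])
    return -R.T@t, R.T@d
def onz(c,u,v,z):
    o,d=ray(c,u,v); return o+d*(z-o[2])/d[2]
def proj(c,p):
    W=np.array(c['world_to_cam']);q=W[:3,:3]@np.array(p)+W[:3,3]
    return c['cx']+c['fx']*q[0]/-q[2], c['cy']-c['fy']*q[1]/-q[2]
def crop(c,x0,y0,x1,y1,s,name):
    im=c['frame'][y0:y1,x0:x1,::-1]
    cv2.imwrite(name,cv2.resize(im,None,fx=s,fy=s,interpolation=cv2.INTER_CUBIC))
E
python3 - <<'E'
from h import *
c=capture('top'); np.savez('top0.npz',**c)
crop(c,230,140,370,290,5,'pics/t1.png') 
crop(c,130,150,230,310,3,'pics/t2.png')
crop(c,380,160,500,340,3,'pics/t3.png')
E
```

```text
(no output)
```

View pics/t1.png

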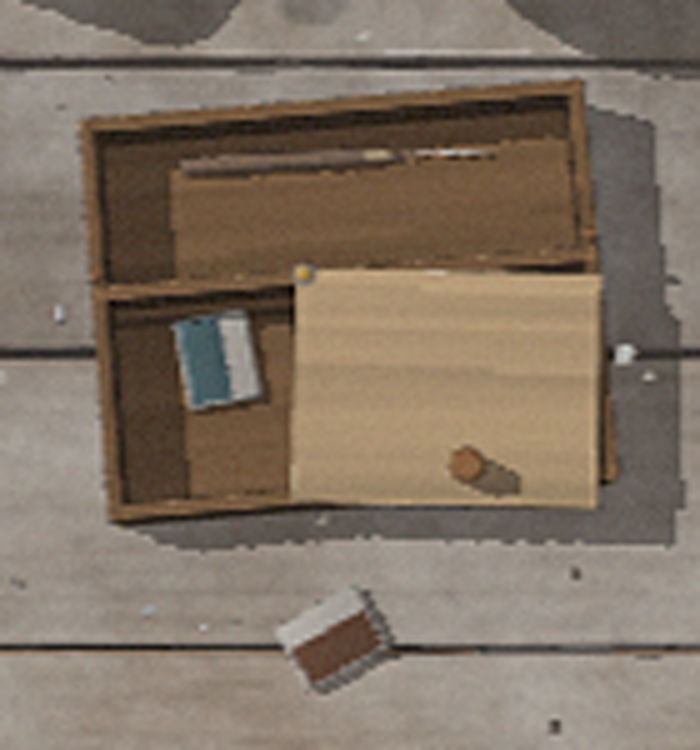

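View pics/t2.png

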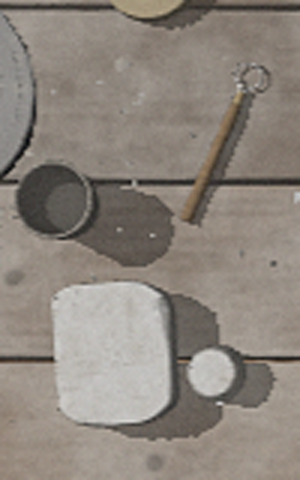

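View pics/t3.png

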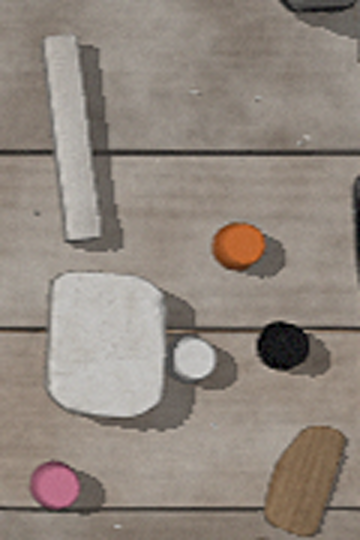

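Choices: the targets are the plain white stoppers at (201,274) and (445,280) in the top view. The orange (459,242), black (474,275) and pink (398,322) ones are decoys. The tile to move is the brown one at (297,267); the teal one at (274,212) stays. The loop tool is at (206,197), not the brush or batten. The crops confirm all of these. Now I'll measure.

```bash
python3 - <<'E'
from h import *
c=dict(np.load('top0.npz')); f=c['frame']; hsv=cv2.cvtColor(f,cv2.COLOR_RGB2HSV)
P=lambda u,v,z:np.round(onz(c,u,v,z)*1000,1)
for n,u,v in [('RL',80,120),('RR',582,82),('FL',112,515),('FR',613,478)]: print(n,P(230+u/5,140+v/5,.046))
print('pin',P(230+303/5,140+273/5,.054)); print('knob',P(230+466/5,140+463/5,.077))
for n,u,v in [('covBR',600,276),('covFR',597,507),('covFL',291,502),('covBL',297,272)]: print(n,P(230+u/5,140+v/5,.053))
print('stored',[P(230+u/5,140+v/5,.016) for u,v in [(172,322),(243,310),(262,395),(190,408)]])
print('tile',[P(230+u/5,140+v/5,.010) for u,v in [(277,634),(352,587),(388,640),(318,692)]])
def blob(mask,x0,y0,x1,y1):
    m=np.zeros_like(mask);m[y0:y1,x0:x1]=mask[y0:y1,x0:x1]
    cs,_=cv2.findContours(m,cv2.RETR_EXTERNAL,cv2.CHAIN_APPROX_NONE)
    return max(cs,key=cv2.contourArea)
wh=((hsv[...,1]<40)&(hsv[...,2]>170)).astype(np.uint8)*255
for n,b in [('stL',(188,262,213,288)),('stR',(436,270,456,290))]:
    k=blob(wh,*b); e=cv2.minEnclosingCircle(k); M=cv2.moments(k); u,v=M['m10']/M['m00'],M['m01']/M['m00']
    a=cv2.contourArea(k); print(n,(u,v),e,'top',P(u,v,.033),'diam from enclosing mm',2*e[1]/580*1430,'area diam', 2*np.sqrt(a/np.pi)/580*1430)
for n,b in [('blL',(140,235,189,300)),('blR',(385,240,437,305)),('bat',(390,165,418,245))]:
    k=blob(wh,*b); r=cv2.minAreaRect(k); print(n,r,P(*r[0],.044 if n!='bat' else .028),[P(*q,.044 if n!='bat' else .028)[:2] for q in cv2.boxPoints(r)])
for n,u,v in [('tool butt',184,220),('ferrule',241,90),('loop tip',262,66)]: print(n,P(130+u/3,150+v/3,.006))
print('cup',P(130+54/3,150+200/3,.065))
E
```

```text
RL [728.  148.5  46. ]
RR [ 748.2 -110.6   46. ]
FL [523.7 130.3  46. ]
FR [ 542.6 -125.3   46. ]
pin [647.1  33.   54. ]
knob [547.3 -49.5  77. ]
covBR [ 645.7 -118.8   53. ]
covFR [ 527.2 -116.6   53. ]
covFL [529.8  38.8  53. ]
covBL [647.7  36.1  53. ]
stored [array([627.3, 102.7,  16. ]), array([633.6,  65.6,  16. ]), array([588.9,  55.5,  16. ]), array([582.,  93.,  16.])]
tile [array([464.4,  47.5,  10. ]), array([488.8,   8.5,  10. ]), array([461.2, -10.3,  10. ]), array([434.3,  26.1,  10. ])]
stL (199.85792349726776, 273.7617486338798) ((199.7857208251953, 273.78570556640625), 7.508587837219238) top [445.8 265.1  33. ] diam from enclosing mm 37.02510554215004 area diam 34.35563855852065
stR (444.43796711509714, 279.0687593423019) ((444.1875, 279.0625), 6.5700364112854) top [ 431.9 -361.    33. ] diam from enclosing mm 32.39707609702801 area diam 29.37653283731748
blL ((166.3821563720703, 267.17156982421875), (46.41805648803711, 37.467491149902344), 87.61405944824219) [462.3 348.2  44. ] [array([519.4, 399.5]), array([523.3, 304.4]), array([405.6, 297.3]), array([401.7, 391.8])]
blR ((415.2569274902344, 274.3753662109375), (37.83055114746094, 46.87216567993164), 3.1798300743103027) [ 443.7 -284.3   44. ] [array([ 387.2, -232.2]), array([ 506.1, -240.4]), array([ 500.7, -336.9]), array([ 381.8, -328. ])]
bat ((403.40771484375, 205.2615509033203), (67.102783203125, 10.418916702270508), 82.87498474121094) [ 623.4 -259.3   28. ] [array([ 709.4, -236.1]), array([ 712.9, -263.2]), array([ 538.3, -282.2]), array([ 534.9, -255.4])]
tool butt [578.6 294.7   6. ]
ferrule [693.7 246.7   6. ]
loop tip [715.1 228.5   6. ]
cup [588.8 392.1  65. ]
```

```bash
cat > plan.py <<'E'
import sys
from h import *
# usage: plan.py x y z a n   (mm, deg) -> constant row
def now():
    s=sense(); R=np.array(s['ee_rot']); p=np.array(s['tcp_pos'])*1000
    return s,R,p,np.degrees(np.arctan2(R[1,0],R[0,0]))
if __name__=='__main__':
    x,y,z,a=map(float,sys.argv[1:5]); n=int(sys.argv[5])
    s,R,p,a0=now()
    print('t%.2f'%s['time_s'],p.round(1),'a',round(a0,2),'tilt',R[2,:2].round(4),'F',np.round(s['wrist_force'],1),'w',round(s['gripper_width']*87,1),'j6',round(s['joints'][5]))
    w=-((a-a0+180)%360-180)/n
    M=np.zeros((2,2))
    for k in range(n):
        t=np.radians(a0-w*k); M+=np.array([[np.cos(t),np.sin(t)],[np.sin(t),-np.cos(t)]])
    v=np.linalg.solve(M,np.array([x-p[0],y-p[1]]))/10
    print('row',v.round(2),round(-(z-p[2])/10/n,2),'w',round(w,2), 'speed mm',round(float(np.hypot(np.hypot(*v)*10,(z-p[2])/n)),1))
E
python3 plan.py 631 269.5 130 -25.9 15
```

```text
t0.20 [150.2 606.3 221.8] a -13.92 tilt [0.0001 0.0014] F [ 0.7 -0.8 -0.1] w 87.5 j6 -15
row [3.78 1.05] 0.61 w 0.8 speed mm 39.7
```

```bash
python3 -m jog '[[3.78,1.05,0.6,0,0,0.8],[3.78,1.05,0.6,0,0,0.8],[3.78,1.05,0.6,0,0,0.8],[3.78,1.05,0.6,0,0,0.8],[3.78,1.05,0.6,0,0,0.8]]' 3.5; python3 -m jog '[[3.78,1.05,0.6,0,0,0.8],[3.78,1.05,0.6,0,0,0.8],[3.78,1.05,0.6,0,0,0.8],[3.78,1.05,0.6,0,0,0.8],[3.78,1.05,0.6,0,0,0.8]]'; python3 -m jog '[[3.78,1.05,0.6,0,0,0.8],[3.78,1.05,0.6,0,0,0.8],[3.78,1.05,0.6,0,0,0.8],[3.78,1.05,0.6,0,0,0.8],[3.78,1.05,0.6,0,0,0.8]]'; python3 plan.py 631 269.5 40 -25.9 5
python3 - <<'E'
from h import *
c=capture('wrist'); np.savez('w1.npz',**c); cv2.imwrite('pics/w1.png',c['frame'][...,::-1])
E
```

```text
time_s: 0.62
tcp_pos: [0.3194, 0.5044, 0.1922]
ee_rot: [[0.952, -0.308, -0.0], [-0.308, -0.952, -0.0], [-0.0, 0.0, -1.0]]
wrist_force: [0.2, 0.7, -0.3]
gripper_width: 0.706
time_s: 1.03
tcp_pos: [0.4802, 0.3916, 0.1621]
ee_rot: [[0.928, -0.374, -0.0], [-0.374, -0.928, -0.0], [-0.0, 0.0, -1.0]]
wrist_force: [0.0, 0.8, -0.2]
gripper_width: 0.416
time_s: 1.45
tcp_pos: [0.6324, 0.268, 0.132]
ee_rot: [[0.899, -0.438, -0.0], [-0.438, -0.899, -0.0], [-0.0, 0.0, -1.0]]
wrist_force: [-0.0, 1.0, 0.1]
gripper_width: 0.402
t1.45 [632.4 268.  132. ] a -25.95 tilt [-0.0003  0.0003] F [-0.   1.   0.1] w 35.0 j6 28
row [-0.04 -0.01] 1.84 w -0.01 speed mm 18.4
```

View pics/w1.png

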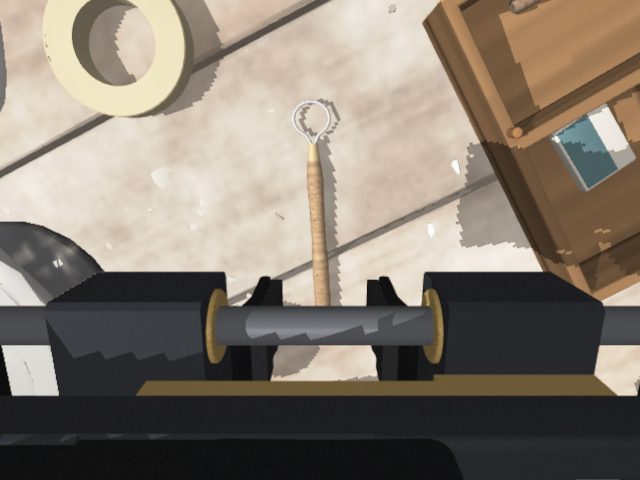

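The wrist view shows the loop at (311,119) and the handle running from (314,150) to (322,300), between the fingers.

```bash
python3 - <<'E'
from h import *
c=dict(np.load('w1.npz'))
A=onz(c,315,165,.006)*1000;B=onz(c,321.5,300,.006)*1000;L=onz(c,310,101,.006)*1000
d=A-B; print(A,B,L,np.degrees(np.arctan2(d[1],d[0])))
d/=np.linalg.norm(d); 
p=L-d*(76+18)
print('grip pt',p, 'on line', B+d*np.dot(p-B,d))
E
```

```text
[679.17781151 252.13089552   6.        ] [587.94645941 291.88570852   6.        ] [718.16423419 236.53116338   6.        ] -23.54556118049991
grip pt [631.99042019 274.08211251   6.        ] on line [631.48177074 272.91483808   6.        ]
```

```bash
python3 plan.py 631 272 4 -24.3 10
```

```text
t1.50 [636.4 262.7 130. ] a -26.33 tilt [0.0006 0.0027] F [ 3.8 -0.8 -0.2] w 35.1 j6 28
row [-0.09 -0.06] 1.26 w -0.2 speed mm 12.6
```

```bash
python3 -m jog '[[0,0,1.5,0,0,0],[0,0,1.5,0,0,0],[0,0,1.5,0,0,0],[0,0,1.5,0,0,0],[0,0,0,0,0,0]]'; python3 plan.py 631 272 4 -24.3 5;
```

```text
time_s: 1.92
tcp_pos: [0.6288, 0.2682, 0.0685]
ee_rot: [[0.899, -0.438, -0.007], [-0.438, -0.899, -0.003], [-0.005, 0.006, -1.0]]
wrist_force: [-1.7, 0.2, -1.2]
gripper_width: 0.401
t1.92 [628.8 268.2  68.5] a -25.97 tilt [-0.0046  0.0061] F [-1.7  0.2 -1.2] w 34.9 j6 27
row [ 0.01 -0.09] 1.29 w -0.33 speed mm 12.9
```

```bash
python3 -m jog '[[-0.02,-0.06,1.6,0,0,-0.4],[-0.02,-0.06,1.6,0,0,-0.4],[-0.02,-0.06,1.6,0,0,-0.4],[-0.02,-0.06,1.2,0,0,-0.4],[-0.02,-0.06,0.4,0,0,0]]'; python3 -m jog '[[0,0,0,0,0,0],[0,0,0,0,0,0],[0,0,0,0,0,0],[0,0,0,0,0,0],[0,0,0,0,0,0]]' 0.5;  python3 plan.py 631 272 4 -24.3 5;
```

```text
time_s: 2.33
tcp_pos: [0.6305, 0.2722, 0.0068]
ee_rot: [[0.911, -0.412, -0.003], [-0.412, -0.911, -0.002], [-0.002, 0.003, -1.0]]
wrist_force: [-0.0, 0.5, -1.1]
gripper_width: 0.402
time_s: 2.75
tcp_pos: [0.6321, 0.2729, 0.0097]
ee_rot: [[0.911, -0.412, 0.002], [-0.412, -0.911, 0.001], [0.001, -0.002, -1.0]]
wrist_force: [-1.1, -0.7, 2.0]
gripper_width: 0.119
t2.75 [632.1 272.9   9.7] a -24.3 tilt [ 0.001  -0.0015] F [-1.1 -0.7  2. ] w 10.4 j6 29
row [-0.01  0.02] 0.11 w -0.0 speed mm 1.2
```

```bash
python3 -m jog '[[0,0,0,0,0,0],[0,0,0.1,0,0,0],[0,0,0.2,0,0,0],[0,0,0.2,0,0,0],[0,0,0,0,0,0]]' 2; python3 -m jog '[[0,0,0,0,0,0],[0,0,0,0,0,0],[0,0,0,0,0,0],[0,0,0,0,0,0],[0,0,0,0,0,0]]' 0.5;  python3 plan.py 631 272 4 -24.3 5;
```

```text
time_s: 3.17
tcp_pos: [0.6311, 0.2723, 0.0027]
ee_rot: [[0.911, -0.412, -0.001], [-0.412, -0.911, -0.001], [-0.001, 0.001, -1.0]]
wrist_force: [0.3, -0.6, -0.8]
gripper_width: 0.228
time_s: 3.58
tcp_pos: [0.6316, 0.2726, 0.0035]
ee_rot: [[0.911, -0.412, -0.0], [-0.412, -0.911, 0.0], [-0.0, 0.0, -1.0]]
wrist_force: [0.7, 0.0, -0.3]
gripper_width: 0.13
t3.58 [631.6 272.6   3.5] a -24.31 tilt [-0.  0.] F [ 0.7  0.  -0.3] w 11.3 j6 29
row [-0.01  0.02] -0.01 w -0.0 speed mm 0.2
```

```bash
cat >> h.py <<'E'
TC=np.array([635.6,10.7]); TY=np.radians(4.7)
TR=np.array([[np.cos(TY),-np.sin(TY)],[np.sin(TY),np.cos(TY)]])
def t2w(x,y): return TC+TR@np.array([x,y])
def w2t(x,y): return TR.T@(np.array([x,y])-TC)
E
python3 - <<'E'
from h import *
c=dict(np.load('top0.npz'))
for u,v in [(185,168),(385,156),(495,153)]:
    p=onz(c,230+u/5,140+v/5,.011)*1000; print(p,w2t(*p[:2]))
# wall line checks at z=46: rear wall inner, mid wall
for u,v in [(300,282),(105,293),(575,262)]:
    p=onz(c,230+u/5,140+v/5,.046)*1000; print('midwall',p,w2t(*p[:2]))
print('tgt',t2w(42.5,18), t2w(-71,74))
E
python3 -m jog '[[0,0,-1.5,0,0,0],[0,0,-2.5,0,0,0],[0,0,-3,0,0,0],[0,0,-2,0,0,0],[0,0,-1,0,0,0]]'
python3 plan.py 676 32 110 -85.3 10
```

```text
[709.95914889  96.83337223  11.        ] [81.1667479  79.75086126]
[716.45948541  -8.62645905  11.        ] [ 79.004005   -25.88697729]
[718.11166759 -66.70092702  11.        ] [ 75.89209624 -83.90154063]
midwall [643.6822609   34.82490751  46.        ] [10.03184233 23.38153637]
midwall [637.93336633 134.83086251  46.        ] [ 12.49661787 123.52226588]
midwall [ 654.13709335 -106.49797027   46.        ] [   8.87173337 -118.32278061]
tgt [676.48219578  32.12185958] [558.7752959   78.63353251]
time_s: 4.0
tcp_pos: [0.6331, 0.2735, 0.1074]
ee_rot: [[0.912, -0.411, 0.005], [-0.411, -0.912, 0.003], [0.004, -0.005, -1.0]]
wrist_force: [0.5, 0.7, -0.1]
gripper_width: 0.125
t4.00 [633.1 273.5 107.4] a -24.28 tilt [ 0.0036 -0.0048] F [ 0.5  0.7 -0.1] w 10.9 j6 29
row [2.27 1.21] -0.03 w 6.1 speed mm 25.7
```

```bash
python3 -m jog '[[2.28,1.2,0,0,0,6.1],[2.28,1.2,0,0,0,6.1],[2.28,1.2,0,0,0,6.1],[2.28,1.2,0,0,0,6.1],[2.28,1.2,0,0,0,6.1]]'; python3 -m jog '[[2.28,1.2,0,0,0,6.1],[2.28,1.2,0,0,0,6.1],[2.28,1.2,0,0,0,6.1],[2.28,1.2,0,0,0,6.1],[2.28,1.2,0,0,0,6.1]]'; python3 -m jog '[[0,0,0,0,0,0],[0,0,0,0,0,0],[0,0,0,0,0,0],[0,0,0,0,0,0],[0,0,0,0,0,0]]';python3 - <<'E'
from h import *
c=capture('wrist'); np.savez('w2.npz',**c); cv2.imwrite('pics/w2.png',c['frame'][...,::-1])
c=capture('top'); np.savez('top2.npz',**c); crop(c,230,140,370,290,4,'pics/t4.png')
E
python3 plan.py 678 32 15 -85.3 5
```

```text
time_s: 4.42
tcp_pos: [0.687, 0.1568, 0.1023]
ee_rot: [[0.572, -0.82, -0.001], [-0.82, -0.572, -0.0], [-0.001, 0.001, -1.0]]
wrist_force: [0.2, -0.1, 0.2]
gripper_width: 0.127
time_s: 4.83
tcp_pos: [0.6758, 0.0295, 0.1023]
ee_rot: [[0.076, -0.997, -0.002], [-0.997, -0.076, -0.0], [0.0, 0.002, -1.0]]
wrist_force: [0.4, 0.8, -1.3]
gripper_width: 0.128
time_s: 5.25
tcp_pos: [0.6764, 0.032, 0.1033]
ee_rot: [[0.084, -0.997, -0.0], [-0.997, -0.084, 0.0], [-0.0, 0.0, -1.0]]
wrist_force: [-0.5, 0.3, -0.7]
gripper_width: 0.129
t5.35 [676.4  31.9 103.4] a -85.23 tilt [-0.      0.0001] F [-0.   0.4 -0.1] w 10.8 j6 -12
row [ 0.   -0.03] 1.77 w 0.01 speed mm 17.7
```

View pics/w2.png

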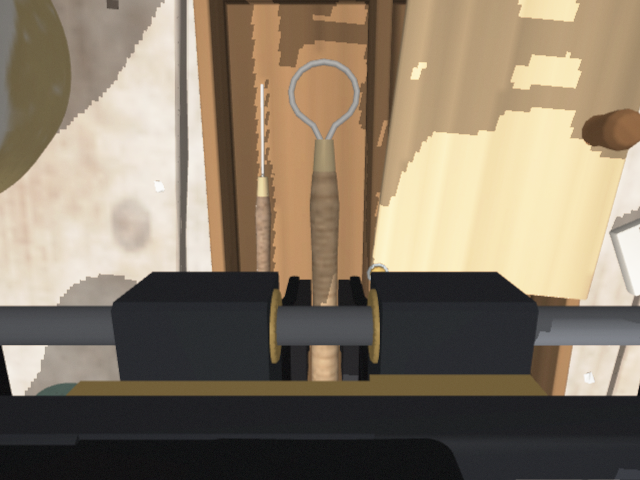

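View pics/t4.png

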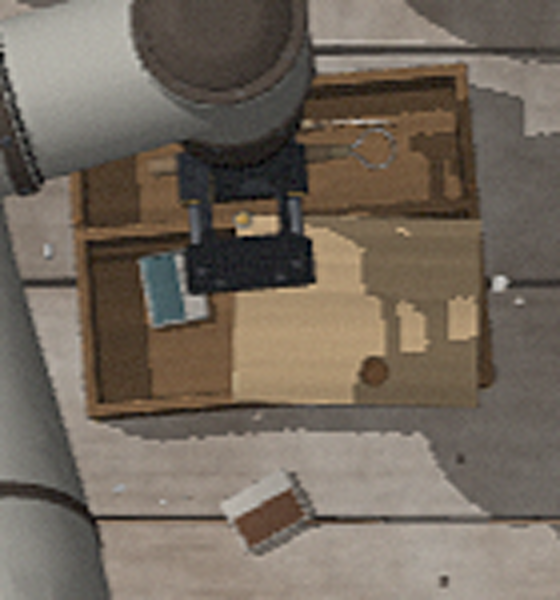

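```bash
python3 - <<'E'
from h import *
c=dict(np.load('w2.npz'))
for n,u,v,z in [('midwall rear edge',367,60,.046),('mid rear',366,200,.046),('rear inner',222,100,.046),('rear inner',240,265,.046),('rear outer',197,20,.046),('rear outer',222,265,.046),('needle',263,230,.011),('pin',378,270,.054),('knob',630,125,.077)]:
    p=onz(c,u,v,z)*1000; print(n,p.round(1),w2t(*p[:2]).round(1))
E
```

```text
midwall rear edge [664.5 -73.6  46. ] [ 21.9 -86.3]
mid rear [657.5  -4.2  46. ] [ 20.6 -16.7]
rear inner [735.6 -48.9  46. ] [ 94.8 -67.6]
rear inner [723.7  37.8  46. ] [90.  19.8]
rear outer [748.5 -84.7  46. ] [ 104.7 -104.3]
rear outer [733.7  38.7  46. ] [100.1  19.8]
needle [716.5  25.   11. ] [81.8  7.6]
pin [647.9  31.9  54. ] [14.  20.1]
knob [548.6 -51.1  77. ] [-91.8 -54.5]
```

```bash
python3 -m jog '[[0,-0.2,1.5,0,0,0],[0,-0.25,2,0,0,0],[0,0,2,0,0,0],[0,0,2,0,0,0],[0,0,1,0,0,0]]'; python3 -m jog '[[0,0,0.5,0,0,0],[0,0,0.2,0,0,0],[0,0,0,0,0,0],[0,0,0,0,0,0],[0,0,0,0,0,0]]';  python3 -m jog '[[0,0,0,0,0,0],[0,0,0,0,0,0],[0,0,0,0,0,0],[0,0,-0.5,0,0,0],[0,0,-1,0,0,0]]' 1.9; python3 -m jog '[[0,0,-2,0,0,0],[0,0,-2,0,0,0],[0,0,-2,0,0,0],[0,0,-2,0,0,0],[0,0,-1,0,0,0]]'; python3 -c "
from h import *
c=capture('wrist'); np.savez('w3.npz',**c); cv2.imwrite('pics/w3.png',c['frame'][...,::-1])"
python3 plan.py 462 18 110 34.6 18
```

```text
time_s: 5.77
tcp_pos: [0.6792, 0.0316, 0.0157]
ee_rot: [[0.082, -0.997, -0.004], [-0.997, -0.082, -0.001], [0.0, 0.004, -1.0]]
wrist_force: [-0.1, -0.4, -0.1]
gripper_width: 0.126
time_s: 6.18
tcp_pos: [0.6816, 0.0315, 0.0129]
ee_rot: [[0.082, -0.997, 0.002], [-0.997, -0.082, 0.001], [-0.0, -0.002, -1.0]]
wrist_force: [-0.0, 0.6, -0.4]
gripper_width: 0.13
time_s: 6.6
tcp_pos: [0.6798, 0.0311, 0.0258]
ee_rot: [[0.082, -0.997, -0.003], [-0.997, -0.082, -0.001], [0.0, 0.003, -1.0]]
wrist_force: [0.8, -0.6, -0.1]
gripper_width: 0.214
time_s: 7.02
tcp_pos: [0.6824, 0.0314, 0.1209]
ee_rot: [[0.082, -0.997, 0.006], [-0.997, -0.082, 0.001], [-0.0, -0.006, -1.0]]
wrist_force: [0.7, 0.4, 0.9]
gripper_width: 0.222
t7.07 [683.1  31.5 122.1] a -85.27 tilt [-0.0003 -0.0083] F [ 0.4 -0.1  1.9] w 18.8 j6 -12
row [-1.26  0.79] 0.07 w -6.66 speed mm 14.9
```

View pics/w3.png

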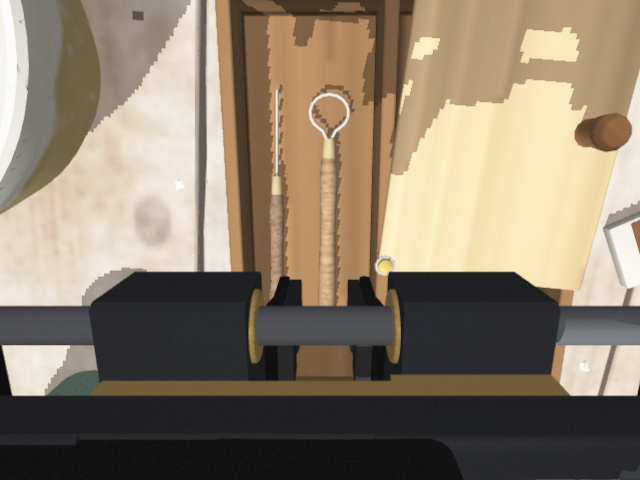

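The loop tool lies flat beside the needle tool: loop at (330,115), handle running down to (327,300). Next is the tile.

```bash
python3 -m jog '[[-1.26,0.78,0.05,0,0,-6.66],[-1.26,0.78,0.05,0,0,-6.66],[-1.26,0.78,0.05,0,0,-6.66],[-1.26,0.78,0.05,0,0,-6.66],[-1.26,0.78,0.05,0,0,-6.66]]' 7; python3 -m jog '[[-1.26,0.78,0.05,0,0,-6.66],[-1.26,0.78,0.05,0,0,-6.66],[-1.26,0.78,0.05,0,0,-6.66],[-1.26,0.78,0.05,0,0,-6.66],[-1.26,0.78,0.05,0,0,-6.66]]';python3 -m jog '[[-1.26,0.78,0.05,0,0,-6.66],[-1.26,0.78,0.05,0,0,-6.66],[-1.26,0.78,0.05,0,0,-6.66],[-1.26,0.78,0.05,0,0,-6.66],[-1.26,0.78,0.05,0,0,-6.66]]';python3 plan.py 462 18 110 34.6 3
```

```text
time_s: 7.48
tcp_pos: [0.624, 0.079, 0.1133]
ee_rot: [[0.62, -0.785, -0.001], [-0.785, -0.62, -0.0], [-0.001, 0.001, -1.0]]
wrist_force: [-0.2, -0.8, -0.4]
gripper_width: 0.516
time_s: 7.9
tcp_pos: [0.5512, 0.0875, 0.111]
ee_rot: [[0.949, -0.315, -0.001], [-0.315, -0.949, -0.0], [-0.001, 0.001, -1.0]]
wrist_force: [0.5, 0.2, 0.6]
gripper_width: 0.789
time_s: 8.32
tcp_pos: [0.4857, 0.0546, 0.1086]
ee_rot: [[0.966, 0.258, -0.001], [0.258, -0.966, -0.0], [-0.001, -0.0, -1.0]]
wrist_force: [-0.0, 0.1, -0.1]
gripper_width: 0.804
t8.32 [485.7  54.6 108.6] a 14.94 tilt [-0.0009 -0.0001] F [-0.   0.1 -0.1] w 69.9 j6 79
row [-1.19  0.85] -0.05 w -6.55 speed mm 14.6
```

```bash
python3 -m jog '[[-1.19,0.85,0,0,0,-6.55],[-1.19,0.85,0,0,0,-6.55],[-1.19,0.85,0,0,0,-6.55],[0,0,0,0,0,0],[0,0,0,0,0,0]]';python3 -c "
from h import *
c=capture('wrist'); np.savez('w4.npz',**c); cv2.imwrite('pics/w4.png',c['frame'][...,::-1])"
python3 plan.py 462 18 5 34.6 5
```

```text
time_s: 8.73
tcp_pos: [0.4626, 0.018, 0.109]
ee_rot: [[0.828, 0.56, -0.0], [0.56, -0.828, -0.0], [-0.0, -0.0, -1.0]]
wrist_force: [0.5, 0.8, 0.6]
gripper_width: 0.808
t8.78 [463.2  18.4 109.1] a 34.1 tilt [0.0004 0.0002] F [ 0.5 -0.2 -0.3] w 69.9 j6 102
row [-0.02 -0.01] 2.08 w -0.1 speed mm 20.8
```

View pics/w4.png

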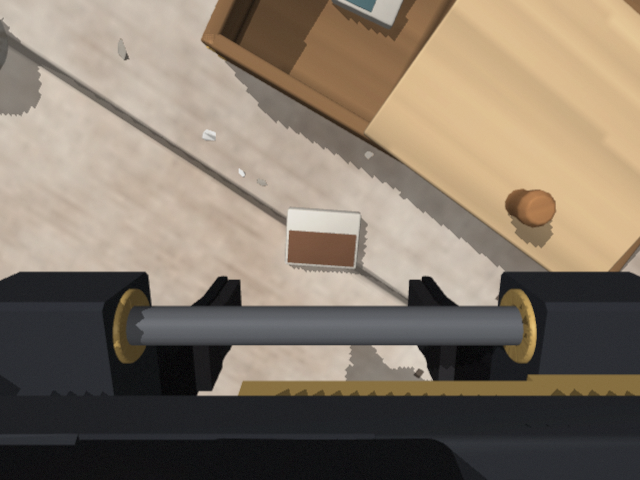

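```bash
python3 - <<'E'
from h import *
c=dict(np.load('w4.npz'))
q=[onz(c,u,v,.01)*1000 for u,v in [(289,208),(360,213),(356,268),(288,264)]]
print(np.array(q).round(1),np.mean(q,0))
d=q[1]-q[0];e=q[2]-q[3];f=(q[0]-q[3])
for k in (d,e,f): print(np.linalg.norm(k),np.degrees(np.arctan2(k[1],k[0])))
# tidy front wall: FL outer corner
p=onz(c,206,42,.046)*1000; r=onz(c,365,131,.046)*1000; print('FL',p,r,np.degrees(np.arctan2(*(p-r)[:2]))) 
E
```

```text
[[469.4  49.1  10. ]
 [492.2   9.5  10. ]
 [460.4  -9.7  10. ]
 [437.5  29.3  10. ]] [464.91178786  19.53944071  10.        ]
45.67416223122745 -60.11035354467131
45.21043447740066 -59.56367926301553
37.52396962655984 31.770309493082202
FL [523.70412872 130.12205541  46.        ] [533.11691205  38.8053425   46.        ] -5.885174040518839
```

```bash
python3 -m jog '[[0.1,0,2,0,0,1],[0.1,0.04,2.5,0,0,1],[0,0,2.5,0,0,1],[0,0,2,0,0,0],[0,0,1,0,0,0]]'; python3 -m jog '[[0,0,0.5,0,0,0],[0,0,0,0,0,0],[0,0,0,0,0,0],[0,0,0,0,0,0],[0,0,0,0,0,0]]' 4; python3 -m jog '[[0,0,0,0,0,0],[0,0,0,0,0,0],[0,0,-2,0,0,0],[0,0,-3,0,0,0],[0,0,-3,0,0,0]]'; python3 plan.py 558 80 105 4.9 8
```

```text
time_s: 9.2
tcp_pos: [0.4639, 0.0193, 0.0066]
ee_rot: [[0.856, 0.517, -0.004], [0.517, -0.856, -0.001], [-0.004, -0.001, -1.0]]
wrist_force: [0.7, 0.1, -0.2]
gripper_width: 0.806
time_s: 9.62
tcp_pos: [0.4655, 0.0195, 0.0049]
ee_rot: [[0.855, 0.519, 0.002], [0.519, -0.855, 0.001], [0.002, 0.0, -1.0]]
wrist_force: [0.4, 0.1, -0.3]
gripper_width: 0.546
time_s: 10.03
tcp_pos: [0.4639, 0.0187, 0.0846]
ee_rot: [[0.855, 0.518, -0.002], [0.518, -0.855, -0.001], [-0.003, -0.0, -1.0]]
wrist_force: [0.9, 0.3, 0.2]
gripper_width: 0.546
t10.03 [463.9  18.7  84.6] a 31.23 tilt [-0.0026 -0.0005] F [0.9 0.3 0.2] w 47.5 j6 99
row [ 1.38 -0.33] -0.26 w 3.29 speed mm 14.4
```

```bash
python3 -m jog '[[1.38,-0.32,-0.3,0,0,3.25],[1.38,-0.32,-0.3,0,0,3.25],[1.38,-0.32,-0.3,0,0,3.25],[1.38,-0.32,-0.3,0,0,3.25],[1.38,-0.32,-0.3,0,0,3.25]]'; python3 -m jog '[[1.38,-0.32,-0.2,0,0,3.25],[1.38,-0.32,0,0,0,3.25],[1.38,-0.32,0,0,0,3.25],[0,0,0,0,0,0],[0,0,0,0,0,0]]';python3 -c "
from h import *
c=capture('wrist'); np.savez('w5.npz',**c); cv2.imwrite('pics/w5.png',c['frame'][...,::-1])"
python3 plan.py 558 78 40 5.2 5
```

```text
time_s: 10.45
tcp_pos: [0.5208, 0.0627, 0.0995]
ee_rot: [[0.967, 0.256, 0.0], [0.256, -0.967, 0.0], [0.0, -0.0, -1.0]]
wrist_force: [-0.9, 0.1, -1.4]
gripper_width: 0.544
time_s: 10.87
tcp_pos: [0.5589, 0.0802, 0.1008]
ee_rot: [[0.996, 0.092, -0.001], [0.092, -0.996, -0.0], [-0.001, -0.0, -1.0]]
wrist_force: [-0.4, -0.0, -1.7]
gripper_width: 0.542
t10.92 [558.3  79.9 100.7] a 5.27 tilt [-0.0014  0.0001] F [ 0.5 -0.3 -0.1] w 47.0 j6 71
row [-0.01  0.04] 1.21 w 0.01 speed mm 12.1
```

View pics/w5.png

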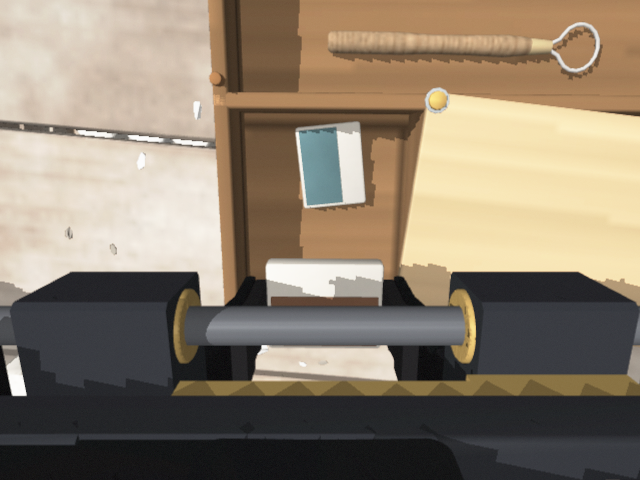

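```bash
python3 - <<'E'
from h import *
c=dict(np.load('w5.npz'))
def P(n,u,v,z):
    p=onz(c,u,v,z)*1000; print(n,p.round(1),w2t(*p[:2]).round(1)); return p
a=P('L inner',226,110,.046);b=P('L inner',237,270,.046); d=a-b; print(np.degrees(np.arctan2(d[1],d[0])))
a=P('L out',208,5,.046);b=P('Lout',226,300,.046);d=a-b; print(np.degrees(np.arctan2(d[1],d[0])))
a=P('mid front edge L',240,108,.046);b=P('mid fr R',415,108,.046);d=a-b; print(np.degrees(np.arctan2(-d[0],d[1])))
P('pin',437,100,.054);P('dowel',217,79,.055);P('divider L',404,120,.046)
for u,v in [(296,130),(360,122),(366,203),(306,208)]:P('stored',u,v,.016)
E
```

```text
L inner [634.6 136.3  46. ] [  9.3 125.2]
L inner [550.6 127.4  46. ] [-75.2 123.3]
5.990694140179146
L out [681.4 146.3  46. ] [ 56.8 131.4]
Lout [532.3 132.9  46. ] [-93.  130.3]
5.13385414531571
mid front edge L [636.2 129.3  46. ] [ 10.3 118.1]
mid fr R [644.1  41.7  46. ] [11.  30.2]
5.191033640791441
pin [648.   33.3  54. ] [14.2 21.5]
dowel [647.8 138.9  55. ] [ 22.7 126.7]
divider L [637.9  46.4  46. ] [ 5.2 35.4]
stored [628.4 102.5  16. ] [ 0.4 92.1]
stored [636.2  66.1  16. ] [ 5.1 55.1]
stored [589.8  57.2  16. ] [-41.8  50.1]
stored [583.5  93.1  16. ] [-45.2  86.4]
```

```bash
python3 -m jog '[[0,0.05,1.5,0,0,0],[0,0.05,2.2,0,0,0],[0,0,2.2,0,0,0],[0,0,2,0,0,0],[0,0,0.7,0,0,0]]'; python3 -m jog '[[0,0,0.2,0,0,0],[0,0,0,0,0,0],[0,0,0,0,0,0],[0,0,0,0,0,0],[0,0,0,0,0,0]]'; python3 -m jog '[[0,0,0,0,0,0],[0,0,0,0,0,0],[0,0,0,0,0,0],[0,0,-0.5,0,0,0],[0,0,-1.5,0,0,0]]' 5.8; python3 -m jog '[[0,0,-2,0,0,0],[0,0,-2,0,0,0],[0,0,-2,0,0,0],[0,0,-2,0,0,0],[0,0,-1,0,0,0]]' 5;python3 -c "
from h import *
c=capture('wrist'); np.savez('w6.npz',**c); cv2.imwrite('pics/w6.png',c['frame'][...,::-1])
c=capture('scene'); crop(c,240,160,420,300,4,'pics/s6.png')"
python3 plan.py 547.8 -50.3 110 40 12
```

```text
time_s: 11.33
tcp_pos: [0.5562, 0.078, 0.0125]
ee_rot: [[0.996, 0.091, -0.006], [0.091, -0.996, -0.002], [-0.006, 0.001, -1.0]]
wrist_force: [-1.1, -0.4, -0.7]
gripper_width: 0.544
time_s: 11.75
tcp_pos: [0.5599, 0.0795, 0.0142]
ee_rot: [[0.996, 0.092, 0.002], [0.092, -0.996, 0.001], [0.002, -0.001, -1.0]]
wrist_force: [0.2, 0.5, -0.1]
gripper_width: 0.54
time_s: 12.17
tcp_pos: [0.5576, 0.0786, 0.0316]
ee_rot: [[0.996, 0.091, -0.004], [0.091, -0.996, -0.002], [-0.005, 0.001, -1.0]]
wrist_force: [0.3, -0.6, 0.1]
gripper_width: 0.666
time_s: 12.58
tcp_pos: [0.5605, 0.0795, 0.1261]
ee_rot: [[0.996, 0.092, 0.004], [0.092, -0.996, 0.001], [0.004, -0.001, -1.0]]
wrist_force: [-0.2, 0.6, 0.1]
gripper_width: 0.577
t12.68 [560.4  79.6 125.2] a 5.25 tilt [ 0.0046 -0.0013] F [ 0.2 -0.1  0.4] w 49.8 j6 71
row [-0.5   0.99] 0.13 w -2.9 speed mm 11.1
```

View pics/w6.png

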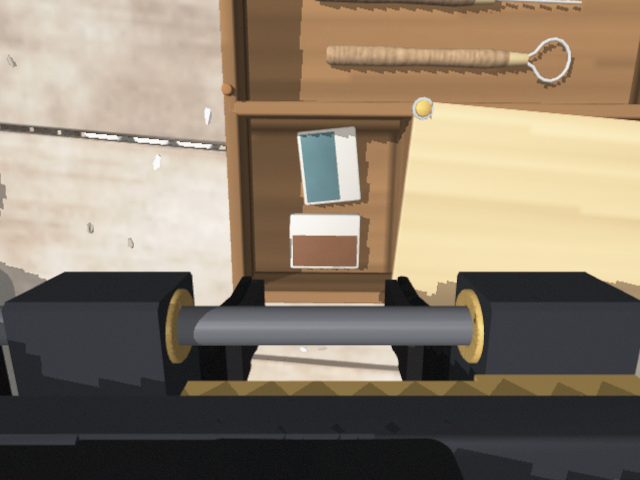

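View pics/s6.png

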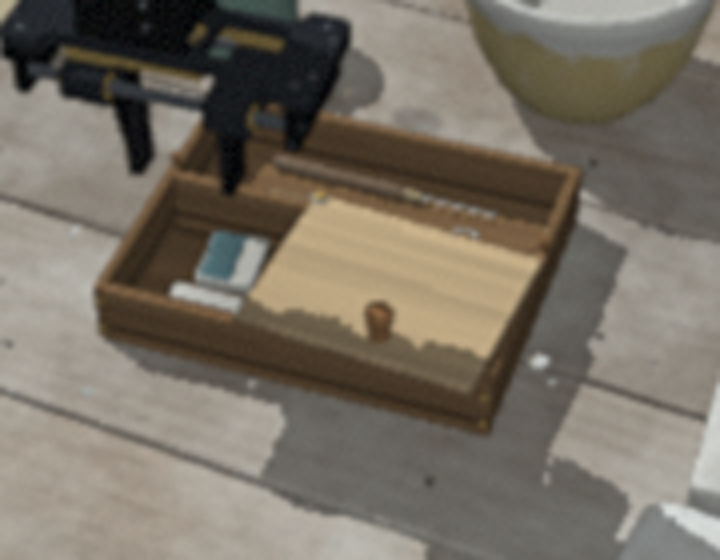

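Both tiles lie flat in the tile bay (teal at (329,165), brown at (325,241)). Next I'll move to the knob.

```bash
python3 plan.py 548 -50.3 110 40 10
```

```text
t12.68 [560.4  79.6 125.2] a 5.25 tilt [ 0.0046 -0.0013] F [ 0.2 -0.1  0.4] w 49.8 j6 71
row [-0.59  1.19] 0.15 w -3.48 speed mm 13.3
```

```bash
python3 -m jog '[[-0.59,1.19,0.15,0,0,-3.48],[-0.59,1.19,0.15,0,0,-3.48],[-0.59,1.19,0.15,0,0,-3.48],[-0.59,1.19,0.15,0,0,-3.48],[-0.59,1.19,0.15,0,0,-3.48]]' 4; python3 -m jog '[[-0.59,1.19,0.15,0,0,-3.48],[-0.59,1.19,0.15,0,0,-3.48],[-0.59,1.19,0.15,0,0,-3.48],[-0.59,1.19,0.15,0,0,-3.48],[-0.59,1.19,0.15,0,0,-3.48]]'; python3 -m jog '[[0,0,1,0,0,0],[0,0,0.5,0,0,0],[0,0,0,0,0,0],[0,0,0,0,0,0],[0,0,0,0,0,0]]'; python3 -c "
from h import *
c=capture('wrist'); np.savez('w7.npz',**c); cv2.imwrite('pics/w7.png',c['frame'][...,::-1])"
python3 plan.py 548 -50.3 58 40 5
```

```text
time_s: 13.1
tcp_pos: [0.5416, 0.0143, 0.1138]
ee_rot: [[0.922, 0.388, -0.003], [0.388, -0.922, -0.001], [-0.003, -0.001, -1.0]]
wrist_force: [0.6, -0.1, -0.2]
gripper_width: 0.462
time_s: 13.52
tcp_pos: [0.5455, -0.0518, 0.1063]
ee_rot: [[0.764, 0.645, -0.003], [0.645, -0.764, -0.0], [-0.003, -0.002, -1.0]]
wrist_force: [-0.6, -0.2, -0.1]
gripper_width: 0.457
time_s: 13.93
tcp_pos: [0.5467, -0.0504, 0.0928]
ee_rot: [[0.765, 0.644, -0.0], [0.644, -0.765, -0.0], [-0.0, -0.0, -1.0]]
wrist_force: [-0.2, 0.4, -0.1]
gripper_width: 0.458
t13.98 [546.8 -50.5  93.1] a 40.07 tilt [0.0001 0.0001] F [-1.1  0.1 -0.1] w 39.9 j6 118
row [0.02 0.01] 0.7 w 0.01 speed mm 7.0
```

View pics/w7.png

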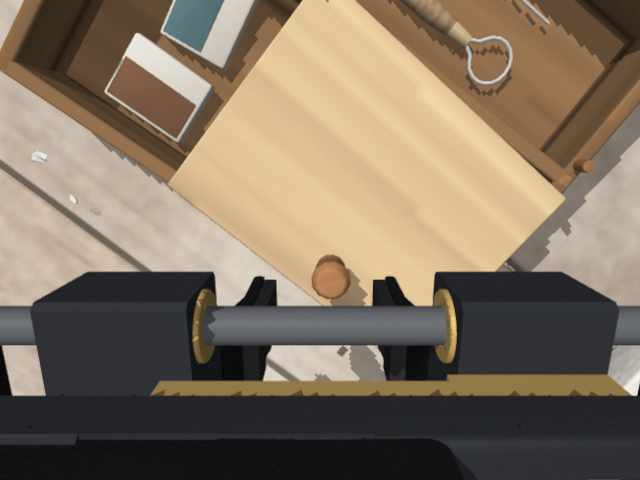

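```bash
python3 - <<'E'
from h import *
c=dict(np.load('w7.npz'))
print(onz(c,330,282,.077)*1000)
print(proj(c,[.5468,-.0505,.0931]))
E
python3 -m jog '[[0.1,0.0,1,0,0,0],[0.1,0,1,0,0,0],[0,0,1,0,0,0],[0,0,0.5,0,0,0],[0,0,0,0,0,0]]' 3.2;python3 plan.py 548 -50.3 58 40 5
```

```text
[550.68407396 -51.27902949  77.        ]
(np.float64(323.185235201935), np.float64(300.4907144713124))
time_s: 14.4
tcp_pos: [0.5469, -0.0499, 0.0559]
ee_rot: [[0.766, 0.643, -0.004], [0.643, -0.766, -0.001], [-0.004, -0.002, -1.0]]
wrist_force: [0.1, -0.6, 0.1]
gripper_width: 0.369
t14.40 [546.9 -49.9  55.9] a 40.02 tilt [-0.0035 -0.0022] F [ 0.1 -0.6  0.1] w 32.1 j6 118
row [0.01 0.02] -0.04 w 0.0 speed mm 0.5
```

```bash
python3 -m jog '[[0.03,-0.68,-0.1,0,0,3],[0.05,-1.13,0,0,0,5],[0.05,-1.13,0,0,0,5],[0.05,-1.13,0,0,0,5],[0.05,-1.13,0,0,0,5]]'; python3 -m jog '[[0.05,-1.13,0,0,0,5],[0.05,-1.13,0,0,0,5],[0.05,-1.13,0,0,0,5],[0.05,-1.13,0,0,0,5],[0.05,-1.13,0,0,0,5]]'; python3 plan.py 548 -50.3 58 40 5; python3 -c "
from h import *
c=capture('wrist'); cv2.imwrite('pics/w8.png',c['frame'][...,::-1])"
```

```text
time_s: 14.82
tcp_pos: [0.5234, -0.004, 0.0591]
ee_rot: [[0.957, 0.289, 0.0], [0.289, -0.957, -0.0], [0.0, 0.0, -1.0]]
wrist_force: [0.7, 0.1, -0.2]
gripper_width: 0.367
time_s: 15.23
tcp_pos: [0.519, 0.0521, 0.0591]
ee_rot: [[0.99, -0.143, -0.0], [-0.143, -0.99, -0.0], [-0.0, 0.0, -1.0]]
wrist_force: [-0.4, -0.6, -0.7]
gripper_width: 0.366
t15.23 [519.   52.1  59.1] a -8.21 tilt [-0.0002  0.0003] F [-0.4 -0.6 -0.7] w 31.9 j6 58
row [0.18 2.18] 0.02 w -9.64 speed mm 21.9
```

View pics/w8.png

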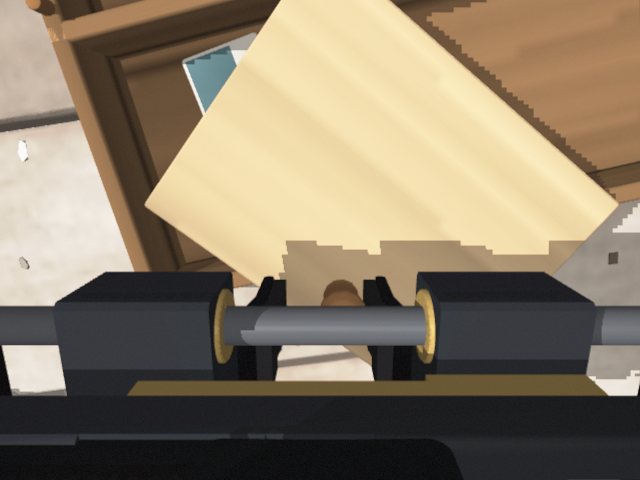

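```bash
python3 -m jog '[[0.05,-1.13,0,0,0,5],[0.05,-1.13,0,0,0,5],[0.05,-1.13,0,0,0,5],[0.05,-1.13,0,0,0,5],[0.05,-1.13,0,0,0,5]]'; python3 -m jog '[[0.05,-1.13,0,0,0,5],[0.03,-0.68,0,0,0,3],[0.02,-0.45,0,0,0,2],[0.01,-0.23,0,0,0,1],[0.01,-0.23,0,0,0,1]]'; python3 plan.py 548 -50.3 58 40 5; python3 -c "
from h import *
c=capture('wrist'); cv2.imwrite('pics/w9.png',c['frame'][...,::-1])
c=capture('top'); crop(c,230,140,370,290,4,'pics/t9.png')"
```

```text
time_s: 15.7
tcp_pos: [0.5387, 0.1043, 0.0591]
ee_rot: [[0.838, -0.546, -0.001], [-0.546, -0.838, -0.0], [-0.0, 0.001, -1.0]]
wrist_force: [0.5, -0.7, 0.0]
gripper_width: 0.372
time_s: 16.12
tcp_pos: [0.5562, 0.1249, 0.0589]
ee_rot: [[0.708, -0.706, -0.001], [-0.706, -0.708, -0.0], [-0.0, 0.001, -1.0]]
wrist_force: [-0.1, -0.4, -0.6]
gripper_width: 0.369
t16.12 [556.2 124.9  58.9] a -44.95 tilt [-0.0002  0.0006] F [-0.1 -0.4 -0.6] w 32.1 j6 16
row [0.55 3.8 ] 0.02 w -16.99 speed mm 38.4
```

View pics/w9.png

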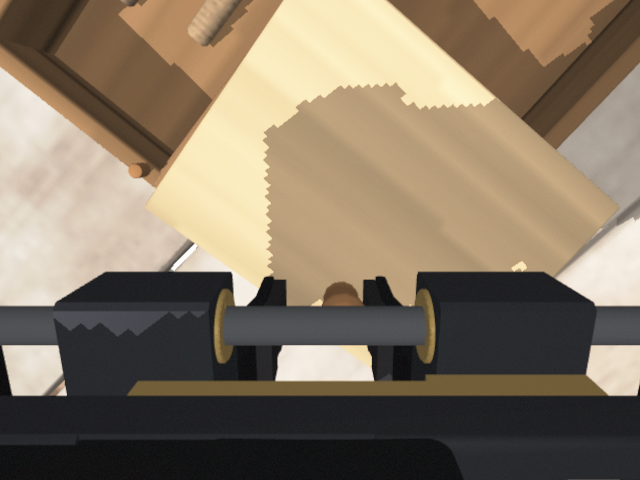

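View pics/t9.png

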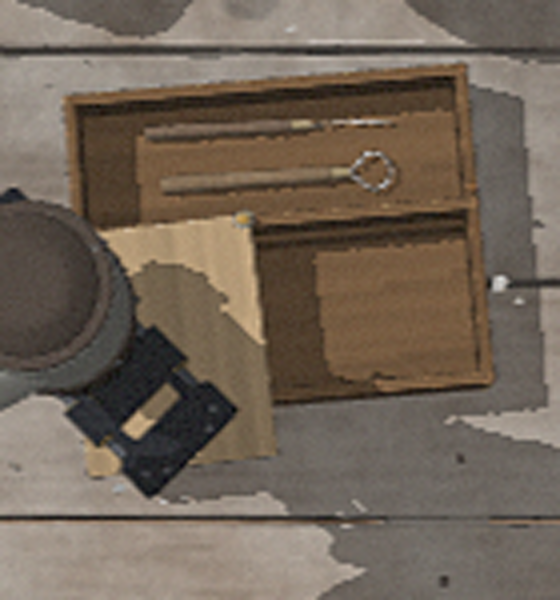

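```bash
python3 -m jog '[[0.01,-0.23,0,0,0,1],[0.01,-0.23,0,0,0,1],[0.01,-0.23,0,0,0,1],[0,-0.1,0,0,0,0],[0,0,0,0,0,0]]';python3 plan.py 548 -50.3 58 40 5; python3 -c "
from h import *
c=capture('wrist'); cv2.imwrite('pics/w10.png',c['frame'][...,::-1])"
```

```text
time_s: 16.63
tcp_pos: [0.5625, 0.1306, 0.0591]
ee_rot: [[0.67, -0.743, 0.0], [-0.743, -0.67, 0.0], [0.0, -0.0, -1.0]]
wrist_force: [-0.0, 0.1, -0.2]
gripper_width: 0.366
t16.63 [562.5 130.6  59.1] a -47.95 tilt [ 0.0001 -0.0003] F [-0.   0.1 -0.2] w 31.8 j6 13
row [0.57 3.96] 0.02 w -17.59 speed mm 40.0
```

View pics/w10.png

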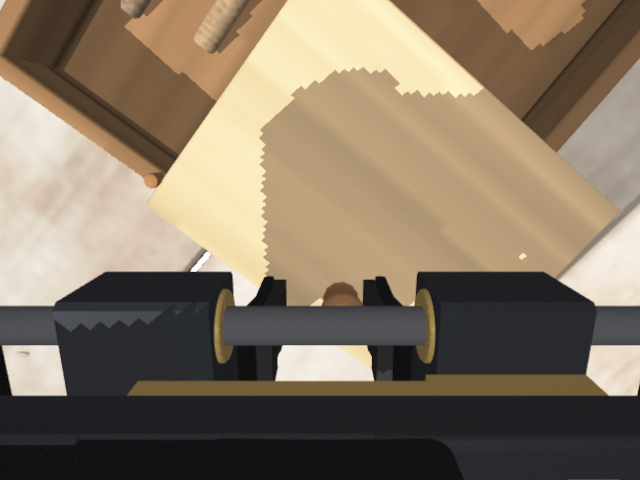

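```bash
python3 -m jog '[[0,-0.15,0,0,0,0.7],[0,-0.15,0,0,0,0.7],[0,-0.15,0,0,0,0.6],[0,0,0,0,0,0],[0,0,0,0,0,0]]';python3 plan.py 548 -50.3 58 40 5; python3 -c "
from h import *
c=capture('wrist'); cv2.imwrite('pics/w11.png',c['frame'][...,::-1])"
```

```text
time_s: 17.1
tcp_pos: [0.5636, 0.1313, 0.0587]
ee_rot: [[0.643, -0.766, -0.005], [-0.766, -0.643, -0.004], [-0.0, 0.006, -1.0]]
wrist_force: [-3.8, -6.6, 2.6]
gripper_width: 0.37
t17.10 [563.6 131.3  58.7] a -50.02 tilt [-0.0005  0.0063] F [-3.8 -6.6  2.6] w 32.2 j6 11
row [0.64 3.98] 0.01 w -18.0 speed mm 40.3
```

View pics/w11.png

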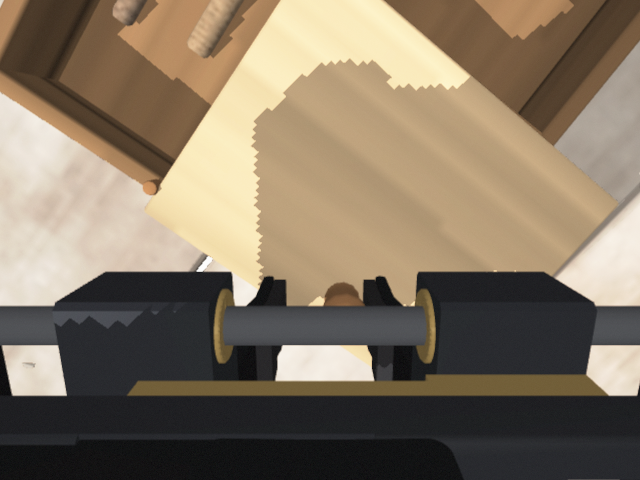

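```bash
python3 -m jog '[[0,0.5,0,0,0,0],[0,0,-1.5,0,0,0],[0,0,-2.5,0,0,0],[0,0,-2,0,0,0],[0,0,-1,0,0,0]]' 7.8;python3 plan.py 446 264 130 -86.6 7
```

```text
time_s: 17.57
tcp_pos: [0.5636, 0.1311, 0.132]
ee_rot: [[0.644, -0.765, 0.006], [-0.765, -0.644, 0.003], [0.002, -0.006, -1.0]]
wrist_force: [1.0, 0.6, 0.6]
gripper_width: 0.661
t17.57 [563.6 131.1 132. ] a -49.94 tilt [ 0.0017 -0.006 ] F [1.  0.6 0.6] w 57.5 j6 11
row [-2.46  0.76] 0.03 w 5.24 speed mm 25.8
```

```bash
python3 -m jog '[[-2.46,0.76,0,0,0,5.24],[-2.46,0.76,0,0,0,5.24],[-2.46,0.76,0,0,0,5.24],[-2.46,0.76,0,0,0,5.24],[-2.46,0.76,0,0,0,5.24]]';python3 -m jog '[[-2.46,0.76,0,0,0,5.24],[-2.46,0.76,0,0,0,5.24],[0,0,0.2,0,0,0],[0,0,0,0,0,0],[0,0,0,0,0,0]]';python3 plan.py 446 264 130 -86.6 7; python3 -c "
from h import *
c=capture('wrist'); np.savez('w12.npz',**c);cv2.imwrite('pics/w12.png',c['frame'][...,::-1])
c=capture('top'); np.savez('top12.npz',**c); crop(c,230,140,370,290,4,'pics/t12.png')"
```

```text
time_s: 17.98
tcp_pos: [0.4676, 0.2183, 0.1288]
ee_rot: [[0.234, -0.972, 0.0], [-0.972, -0.234, 0.001], [-0.001, -0.0, -1.0]]
wrist_force: [0.3, -0.1, -0.2]
gripper_width: 0.891
time_s: 18.4
tcp_pos: [0.4442, 0.2628, 0.1267]
ee_rot: [[0.06, -0.998, -0.0], [-0.998, -0.06, -0.0], [0.0, 0.001, -1.0]]
wrist_force: [0.4, 0.2, -1.0]
gripper_width: 0.9
t18.40 [444.2 262.8 126.7] a -86.58 tilt [0.0002 0.0005] F [ 0.4  0.2 -1. ] w 78.3 j6 -45
row [-0.02 -0.03] -0.05 w 0.0 speed mm 0.6
```

View pics/w12.png

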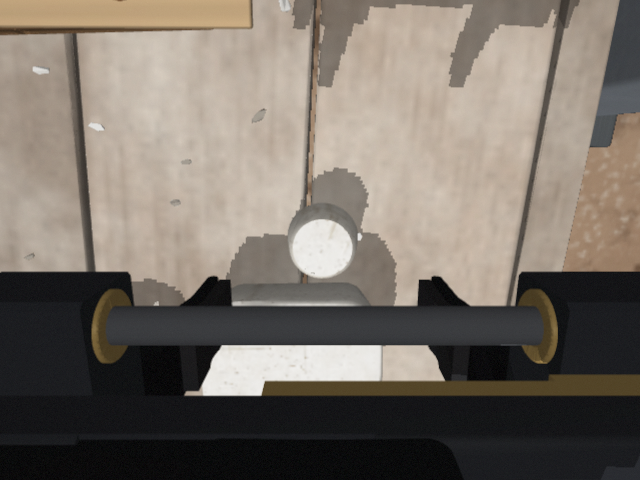

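View pics/t12.png

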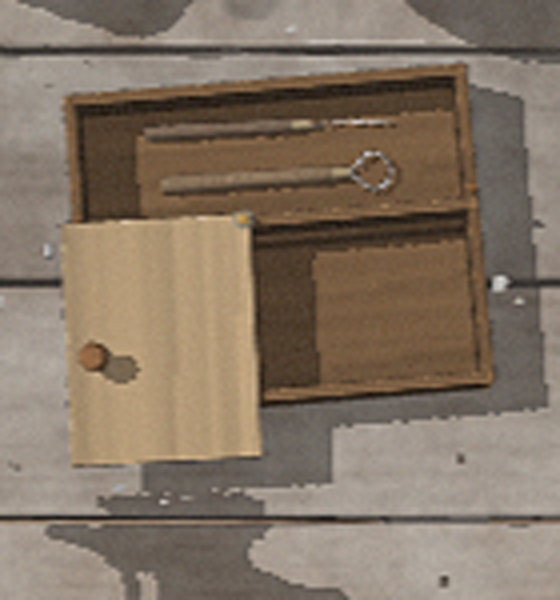

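```bash
python3 - <<'E'
from h import *
c=dict(np.load('w12.npz'))
for n,u,v,z in [('top c',324,248,.033),('topL',293,248,.033),('topR',355,248,.033),('topfar',324,219,.033),('topnear',324,278,.033),('base far',323,205,.003),('baseL',288,240,.003),('baseR',358,240,.003),('block edge',300,285,.044)]:
    print(n,(onz(c,u,v,z)*1000).round(1))
print(proj(c,[.4448,.2632,.03]))
E
```

```text
top c [444.8 264.6  33. ]
topL [464.7 265.8  33. ]
topR [424.9 263.4  33. ]
topfar [445.9 245.7  33. ]
topnear [443.7 284.9  33. ]
base far [446.9 241.5   3. ]
baseL [470.4 268.2   3. ]
baseR [420.5 265.3   3. ]
block edge [458.7 286.6  44. ]
(np.float64(324.18227383633075), np.float64(244.74348514124398))
```

```bash
python3 -m jog '[[-0.1,0,2,0,0,0],[-0.1,0,3,0,0,0],[0,0,3,0,0,0],[0,0,2,0,0,0],[0,0,0.8,0,0,0]]'; python3 -m jog '[[0,0,0.5,0,0,0],[0,0,0,0,0,0],[0,0,0,0,0,0],[0,0,0,0,0,0],[0,0,0,0,0,0]]' 6; python3 plan.py 445 265.5 14 -86.6 5
python3 -c "
from h import *
c=capture('wrist'); np.savez('w13.npz',**c);cv2.imwrite('pics/w13.png',c['frame'][...,::-1])"
```

```text
time_s: 18.92
tcp_pos: [0.4432, 0.2625, 0.0161]
ee_rot: [[0.057, -0.998, -0.004], [-0.998, -0.057, -0.004], [0.004, 0.004, -1.0]]
wrist_force: [-0.7, -1.5, -0.3]
gripper_width: 0.898
time_s: 19.33
tcp_pos: [0.4449, 0.2656, 0.0153]
ee_rot: [[0.059, -0.998, 0.002], [-0.998, -0.059, 0.002], [-0.002, -0.002, -1.0]]
wrist_force: [0.2, -0.0, 0.1]
gripper_width: 0.704
t19.33 [444.9 265.6  15.3] a -86.63 tilt [-0.0019 -0.002 ] F [ 0.2 -0.   0.1] w 61.3 j6 -45
row [ 0. -0.] 0.03 w -0.01 speed mm 0.3
```

View pics/w13.png

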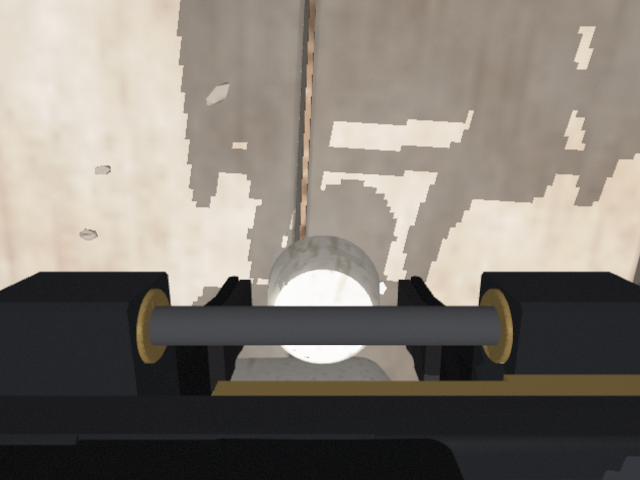

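The stopper is centred between the fingers, at about (323,300).

```bash
python3 -m jog '[[0,0,0,0,0,0],[0,0,0,0,0,0],[0,0,0,0,0,0],[0,0,0,0,0,0],[0,0,0,0,0,0]]' 3.5; python3 -m jog '[[0,0,-0.3,0,0,0],[0,0,-0.8,0,0,0],[0,0,-1.3,0,0,0],[0,0,-2,0,0,0],[0,0,-2,0,0,0]]';python3 -m jog '[[0,0,-2,0,0,0],[0,0,-2,0,0,0],[0,0,-1,0,0,0],[0,0,0,0,0,0],[0,0,0,0,0,0]]'; python3 plan.py 445 265.5 130 -86.6 5
python3 -c "
from h import *
c=capture('wrist'); np.savez('w14.npz',**c);cv2.imwrite('pics/w14.png',c['frame'][...,::-1])
c=capture('scene'); crop(c,120,160,300,300,4,'pics/s14.png')"
```

```text
time_s: 19.8
tcp_pos: [0.4443, 0.2651, 0.0143]
ee_rot: [[0.059, -0.998, 0.0], [-0.998, -0.059, 0.0], [-0.0, -0.0, -1.0]]
wrist_force: [-0.6, 0.7, 1.2]
gripper_width: 0.511
time_s: 20.22
tcp_pos: [0.4439, 0.2645, 0.0788]
ee_rot: [[0.059, -0.998, -0.001], [-0.998, -0.059, -0.001], [0.001, 0.001, -1.0]]
wrist_force: [0.7, 0.7, -0.7]
gripper_width: 0.51
time_s: 20.63
tcp_pos: [0.444, 0.2649, 0.1281]
ee_rot: [[0.058, -0.998, 0.0], [-0.998, -0.058, 0.001], [-0.001, -0.0, -1.0]]
wrist_force: [-0.7, -0.2, -0.0]
gripper_width: 0.512
t20.63 [444.  264.9 128.1] a -86.66 tilt [-0.0007 -0.0001] F [-0.7 -0.2 -0. ] w 44.6 j6 -45
row [-0.01 -0.02] -0.04 w -0.01 speed mm 0.4
```

View pics/w14.png

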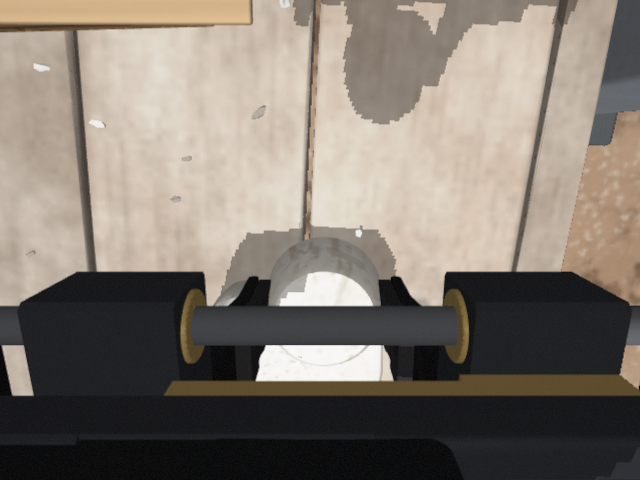

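View pics/s14.png

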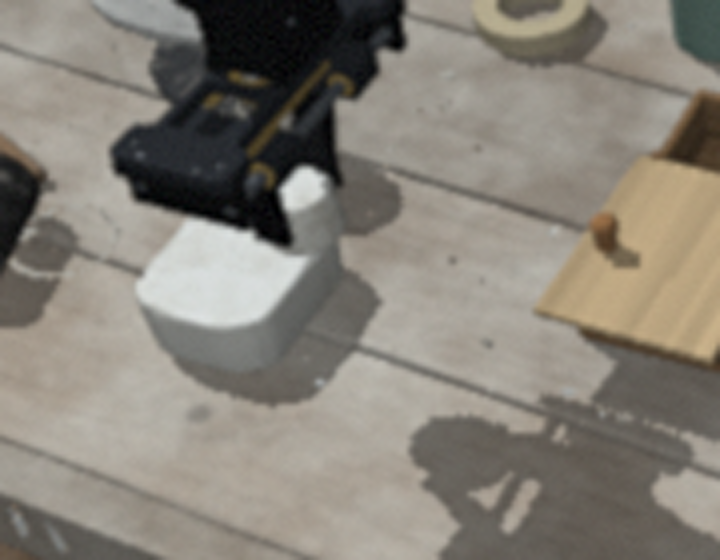

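The large stopper is held upright (jaw opening 44.6 mm), and the block is undisturbed. I'll carry it to the stopper bay.

```bash
python3 plan.py 594.7 -17 125 -84.8 13
```

```text
t20.73 [443.4 264.2 126.8] a -86.67 tilt [0.0015 0.0022] F [-0.2  0.7 -1.5] w 44.3 j6 -45
row [ 2.24 -1.  ] 0.01 w -0.14 speed mm 24.6
```

```bash
python3 -m jog '[[1,-0.4,0,0,0,-0.14],[2.24,-1,0,0,0,-0.14],[2.24,-1,0,0,0,-0.14],[2.24,-1,0,0,0,-0.14],[2.24,-1,0,0,0,-0.14]]';python3 -m jog '[[2.24,-1,0,0,0,-0.14],[2.24,-1,0,0,0,-0.14],[2.24,-1,0,0,0,-0.14],[2.24,-1,0,0,0,-0.14],[2.24,-1,0,0,0,-0.14]]';python3 -m jog '[[2.24,-1,0,0,0,-0.14],[2.24,-1,0,0,0,-0.14],[1.8,-0.8,0,0,0,-0.14],[1.5,-0.8,0,0,0,0],[0.4,-0.1,0,0,0,0]]'; python3 -m jog '[[0,0,1.5,0,0,0],[0,0,1.5,0,0,0],[0,0,0,0,0,0],[0,0,0,0,0,0],[0,0,0,0,0,0]]'; python3 plan.py 594.7 -17 21 -84.8 5
python3 -c "
from h import *
c=capture('wrist'); np.savez('w15.npz',**c);cv2.imwrite('pics/w15.png',c['frame'][...,::-1])"
```

```text
time_s: 21.15
tcp_pos: [0.4944, 0.1665, 0.1269]
ee_rot: [[0.071, -0.997, -0.002], [-0.997, -0.071, -0.002], [0.001, 0.002, -1.0]]
wrist_force: [0.5, 0.2, -0.8]
gripper_width: 0.514
time_s: 21.57
tcp_pos: [0.5527, 0.0583, 0.1267]
ee_rot: [[0.083, -0.997, -0.003], [-0.997, -0.083, -0.001], [0.001, 0.003, -1.0]]
wrist_force: [0.7, 0.4, -0.4]
gripper_width: 0.512
time_s: 21.98
tcp_pos: [0.5973, -0.0207, 0.1264]
ee_rot: [[0.088, -0.996, -0.002], [-0.996, -0.088, -0.001], [0.001, 0.002, -1.0]]
wrist_force: [0.3, -0.7, -0.9]
gripper_width: 0.512
time_s: 22.4
tcp_pos: [0.5969, -0.0178, 0.0983]
ee_rot: [[0.091, -0.996, 0.0], [-0.996, -0.091, -0.0], [0.0, -0.0, -1.0]]
wrist_force: [0.3, -0.3, 0.1]
gripper_width: 0.505
t22.40 [596.9 -17.8  98.3] a -84.78 tilt [ 0.0004 -0.0001] F [ 0.3 -0.3  0.1] w 43.9 j6 -9
row [-0.02  0.04] 1.55 w 0.0 speed mm 15.5
```

View pics/w15.png

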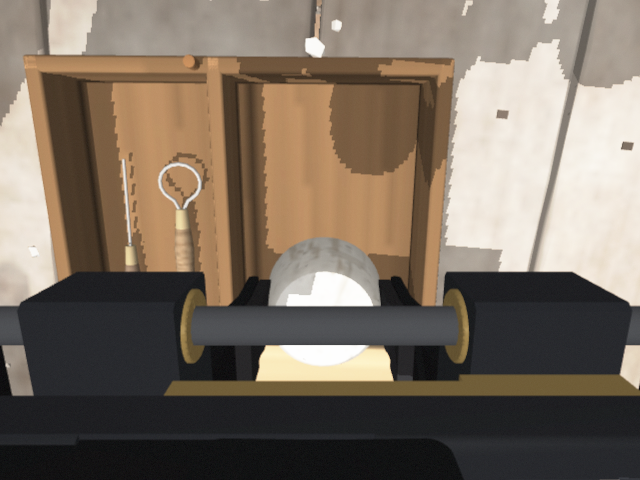

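```bash
python3 - <<'E'
from h import *
c=dict(np.load('w15.npz'))
for n,u,v in [('mid R edge',225,60),('mid front',231,250),('front inner',440,100),('front inner',426,250),('right inner',350,76),('mid rear',212,200)]:
    print(n,(onz(c,u,v,.046)*1000).round(1))
E
```

```text
mid R edge [ 654.6 -116.5   46. ]
mid front [648.4 -21.3  46. ]
front inner [ 548.1 -107.6   46. ]
front inner [543.5 -30.8  46. ]
right inner [ 593.6 -114.7   46. ]
mid rear [659.3 -47.7  46. ]
```

```bash
python3 -m jog '[[0,0.1,1.5,0,0,0],[0,0,2,0,0,0],[0,0,2,0,0,0],[0,0,1.2,0,0,0],[0,0,0.5,0,0,0]]'; python3 -m jog '[[0,0,0.15,0,0,0],[0,0,0.1,0,0,0],[0,0,0,0,0,0],[0,0,0,0,0,0],[0,0,0,0,0,0]]'
```

```text
time_s: 22.87
tcp_pos: [0.595, -0.0178, 0.0249]
ee_rot: [[0.09, -0.996, -0.002], [-0.996, -0.09, -0.0], [0.0, 0.002, -1.0]]
wrist_force: [0.3, 0.7, -1.1]
gripper_width: 0.513
time_s: 23.28
tcp_pos: [0.5964, -0.0178, 0.0245]
ee_rot: [[0.09, -0.996, 0.002], [-0.996, -0.09, 0.0], [-0.0, -0.002, -1.0]]
wrist_force: [0.4, -0.4, 0.1]
gripper_width: 0.51
```

```bash
python3 -m jog '[[0,0,0.1,0,0,0],[0,0,0.1,0,0,0],[0,0,0.1,0,0,0],[0,0,0,0,0,0],[0,0,0,0,0,0]]'; python3 -m jog '[[0,0,0,0,0,0],[0,0,0,0,0,0],[0,0,0,0,0,0],[0,0,-0.3,0,0,0],[0,0,-0.8,0,0,0]]' 6; python3 -m jog '[[0,0,-2,0,0,0],[0,0,-3,0,0,0],[0,0,-3,0,0,0],[0,0,-2,0,0,0],[0,0,-0.5,0,0,0]]'; python3 plan.py 432 -362 130 -92 13
python3 -c "
from h import *
c=capture('wrist'); np.savez('w16.npz',**c);cv2.imwrite('pics/w16.png',c['frame'][...,::-1])"
```

```text
time_s: 23.7
tcp_pos: [0.5957, -0.018, 0.0204]
ee_rot: [[0.09, -0.996, -0.0], [-0.996, -0.09, -0.0], [0.0, 0.0, -1.0]]
wrist_force: [0.4, 0.3, -0.2]
gripper_width: 0.517
time_s: 24.12
tcp_pos: [0.5949, -0.0181, 0.0309]
ee_rot: [[0.09, -0.996, -0.002], [-0.996, -0.09, -0.0], [0.0, 0.002, -1.0]]
wrist_force: [-0.1, -0.3, -0.3]
gripper_width: 0.677
time_s: 24.53
tcp_pos: [0.5984, -0.0177, 0.142]
ee_rot: [[0.091, -0.996, 0.009], [-0.996, -0.091, 0.001], [-0.0, -0.009, -1.0]]
wrist_force: [0.0, 1.0, 0.3]
gripper_width: 0.687
t24.53 [598.4 -17.7 142. ] a -84.77 tilt [-0.0001 -0.0094] F [0.  1.  0.3] w 59.7 j6 -9
row [2.61 1.37] 0.09 w 0.56 speed mm 29.5
```

View pics/w16.png

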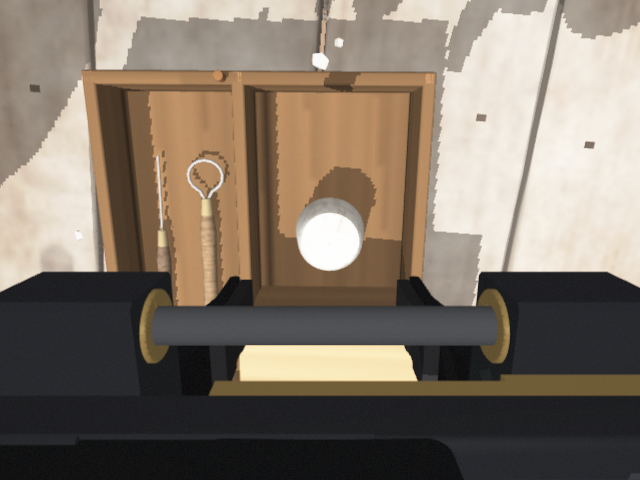

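The large stopper stands upright in the bay at (330,235). Next is the small one.

```bash
python3 -m jog '[[2.61,1.36,0.05,0,0,0.65],[2.61,1.36,0.05,0,0,0.65],[2.61,1.36,0.05,0,0,0.65],[2.61,1.36,0.05,0,0,0.65],[2.61,1.36,0.05,0,0,0.65]]' 7.4;python3 -m jog '[[2.61,1.36,0.05,0,0,0.65],[2.61,1.36,0.05,0,0,0.65],[2.61,1.36,0.05,0,0,0.65],[2.61,1.36,0.05,0,0,0.65],[2.61,1.36,0.05,0,0,0.65]]';python3 -m jog '[[2.61,1.36,0.05,0,0,0.65],[2.61,1.36,0.05,0,0,0.65],[2.61,1.36,0.05,0,0,0.65],[0,0,0,0,0,0],[0,0,0,0,0,0]]';python3 plan.py 432 -362 130 -93 5
python3 -c "
from h import *
c=capture('wrist'); np.savez('w17.npz',**c);cv2.imwrite('pics/w17.png',c['frame'][...,::-1])"
```

```text
time_s: 25.0
tcp_pos: [0.5353, -0.1536, 0.1329]
ee_rot: [[0.033, -0.999, -0.002], [-0.999, -0.033, 0.0], [-0.0, 0.002, -1.0]]
wrist_force: [0.1, -0.6, -0.6]
gripper_width: 0.841
time_s: 25.42
tcp_pos: [0.4687, -0.2848, 0.1304]
ee_rot: [[-0.024, -1.0, -0.002], [-1.0, 0.024, 0.001], [-0.001, 0.002, -1.0]]
wrist_force: [0.2, -0.4, 0.2]
gripper_width: 0.85
time_s: 25.83
tcp_pos: [0.4252, -0.3614, 0.1289]
ee_rot: [[-0.06, -0.998, -0.002], [-0.998, 0.06, 0.001], [-0.001, 0.002, -1.0]]
wrist_force: [0.2, -0.3, 0.2]
gripper_width: 0.85
t25.83 [ 425.2 -361.4  128.9] a -93.45 tilt [-0.0012  0.0021] F [ 0.2 -0.3  0.2] w 73.9 j6 20
row [ 0.   -0.14] -0.02 w -0.09 speed mm 1.4
```

View pics/w17.png

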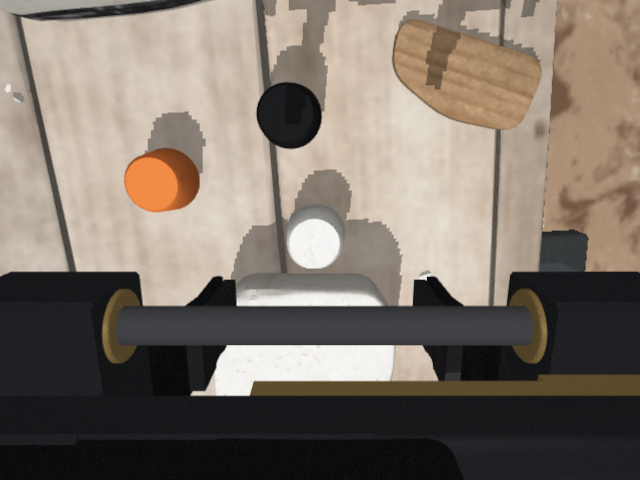

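The white small stopper is at (315,243). The orange (162,180) and black (289,115) look-alikes are clear of the fingers.

```bash
python3 - <<'E'
from h import *
c=dict(np.load('w17.npz'))
for n,u,v,z in [('topc',315,243,.033),('topL',288,243,.033),('topR',342,243,.033),('topfar',315,219,.033),('topnear',315,268,.033),('base far',316,205,.003),('baseL',286.5,235,.003),('baseR',344.5,235,.003)]:
    print(n,(onz(c,u,v,z)*1000).round(1))
E
python3 plan.py 432 -362 130 -93 5
```

```text
topc [ 431.6 -362.5   33. ]
topL [ 449.  -363.6   33. ]
topR [ 414.2 -361.5   33. ]
topfar [ 430.6 -378.3   33. ]
topnear [ 432.8 -345.6   33. ]
base far [ 430.2 -382.5    3. ]
baseL [ 452.8 -362.1    3. ]
baseR [ 411.2 -359.5    3. ]
t25.88 [ 425.9 -360.7  129.1] a -93.35 tilt [-0.001   0.0017] F [ 0.6  0.5 -0. ] w 74.3 j6 20
row [ 0.02 -0.12] -0.02 w -0.07 speed mm 1.3
```

```bash
python3 -m jog '[[0.1,-0.3,2,0,0,0],[0,-0.28,3,0,0,0],[0,0,3,0,0,0],[0,0,2,0,0,0],[0,0,1,0,0,0]]'; python3 -m jog '[[0,0,0.5,0,0,0],[0,0,0,0,0,0],[0,0,0,0,0,0],[0,0,0,0,0,0],[0,0,0,0,0,0]]' 5.5; python3 plan.py 431.8 -362 14 -93.4 5
```

```text
time_s: 26.3
tcp_pos: [0.4312, -0.3599, 0.0168]
ee_rot: [[-0.056, -0.998, -0.005], [-0.998, 0.056, 0.003], [-0.003, 0.005, -1.0]]
wrist_force: [-0.1, 0.6, 0.8]
gripper_width: 0.851
time_s: 26.72
tcp_pos: [0.4334, -0.3625, 0.0165]
ee_rot: [[-0.057, -0.998, 0.003], [-0.998, 0.057, -0.001], [0.001, -0.003, -1.0]]
wrist_force: [0.1, 0.1, 0.1]
gripper_width: 0.642
t26.72 [ 433.4 -362.5   16.5] a -93.26 tilt [ 0.0011 -0.0027] F [0.1 0.1 0.1] w 55.8 j6 20
row [-0.01  0.03] 0.05 w 0.03 speed mm 0.6
```

```bash
python3 -m jog '[[0,0.05,0,0,0,0],[0,0.0,0,0,0,0],[0,0,0,0,0,0],[0,0,0,0,0,0],[0,0,0,0,0,0]]' 2.8; python3 -m jog '[[0,0,-0.3,0,0,0],[0,0,-0.8,0,0,0],[0,0,-1.3,0,0,0],[0,0,-2,0,0,0],[0,0,-2,0,0,0]]';python3 -m jog '[[0,0,-2,0,0,0],[0,0,-2,0,0,0],[0,0,-1,0,0,0],[0,0,0,0,0,0],[0,0,0,0,0,0]]'; python3 plan.py 600.1 -76.7 126 -84.8 13
python3 -c "
from h import *
c=capture('wrist'); np.savez('w18.npz',**c);cv2.imwrite('pics/w18.png',c['frame'][...,::-1])"
```

```text
time_s: 27.13
tcp_pos: [0.4321, -0.3622, 0.0153]
ee_rot: [[-0.057, -0.998, 0.0], [-0.998, 0.057, -0.0], [0.0, -0.0, -1.0]]
wrist_force: [-0.6, 0.3, 1.9]
gripper_width: 0.429
time_s: 27.55
tcp_pos: [0.4316, -0.3619, 0.0798]
ee_rot: [[-0.057, -0.998, -0.001], [-0.998, 0.057, 0.001], [-0.0, 0.001, -1.0]]
wrist_force: [-0.2, 0.3, -0.3]
gripper_width: 0.426
time_s: 27.97
tcp_pos: [0.4319, -0.3619, 0.1292]
ee_rot: [[-0.057, -0.998, 0.001], [-0.998, 0.057, 0.0], [-0.0, -0.001, -1.0]]
wrist_force: [-0.6, 1.3, -1.7]
gripper_width: 0.428
t27.97 [ 431.9 -361.9  129.2] a -93.29 tilt [-0.0002 -0.0008] F [-0.6  1.3 -1.7] w 37.2 j6 20
row [-2.18 -1.32] 0.02 w -0.65 speed mm 25.5
```

View pics/w18.png

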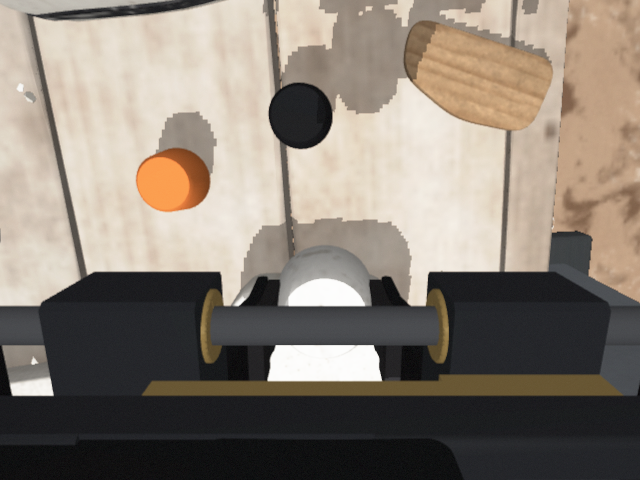

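```bash
python3 -m jog '[[-1,-0.6,0,0,0,-0.65],[-2.18,-1.32,0,0,0,-0.65],[-2.18,-1.32,0,0,0,-0.65],[-2.18,-1.32,0,0,0,-0.65],[-2.18,-1.32,0,0,0,-0.65]]';python3 -m jog '[[-2.18,-1.32,0,0,0,-0.65],[-2.18,-1.32,0,0,0,-0.65],[-2.18,-1.32,0,0,0,-0.65],[-2.18,-1.32,0,0,0,-0.65],[-2.18,-1.32,0,0,0,-0.65]]';python3 -m jog '[[-2.18,-1.32,0,0,0,-0.65],[-2.18,-1.32,0,0,0,-0.65],[-2.18,-1.3,0,0,0,-0.65],[-0.8,-0.5,0,0,0,0],[-0.38,-0.2,0,0,0,0]]'; python3 -m jog '[[0,0,1.5,0,0,0],[0,0,1.3,0,0,0],[0,0,0,0,0,0],[0,0,0,0,0,0],[0,0,0,0,0,0]]';python3 plan.py 600.5 -77 22 -84.8 5
python3 -c "
from h import *
c=capture('wrist'); np.savez('w19.npz',**c);cv2.imwrite('pics/w19.png',c['frame'][...,::-1])"
```

```text
time_s: 28.43
tcp_pos: [0.4938, -0.2652, 0.1274]
ee_rot: [[0.0, -1.0, -0.003], [-1.0, -0.0, 0.001], [-0.001, 0.003, -1.0]]
wrist_force: [0.4, 0.3, -0.9]
gripper_width: 0.43
time_s: 28.85
tcp_pos: [0.5572, -0.1545, 0.1274]
ee_rot: [[0.057, -0.998, -0.003], [-0.998, -0.057, 0.0], [-0.0, 0.003, -1.0]]
wrist_force: [-0.1, 0.0, -0.4]
gripper_width: 0.43
time_s: 29.27
tcp_pos: [0.5983, -0.0741, 0.1275]
ee_rot: [[0.093, -0.996, -0.002], [-0.996, -0.093, -0.0], [-0.0, 0.002, -1.0]]
wrist_force: [-0.2, -0.4, -0.5]
gripper_width: 0.423
time_s: 29.68
tcp_pos: [0.5982, -0.0766, 0.1014]
ee_rot: [[0.09, -0.996, 0.0], [-0.996, -0.09, -0.0], [0.0, -0.0, -1.0]]
wrist_force: [-0.5, -0.4, 0.7]
gripper_width: 0.429
t29.68 [598.2 -76.6 101.4] a -84.85 tilt [ 0.0004 -0.0002] F [-0.5 -0.4  0.7] w 37.3 j6 -3
row [ 0.01 -0.04] 1.59 w -0.01 speed mm 15.9
```

View pics/w19.png

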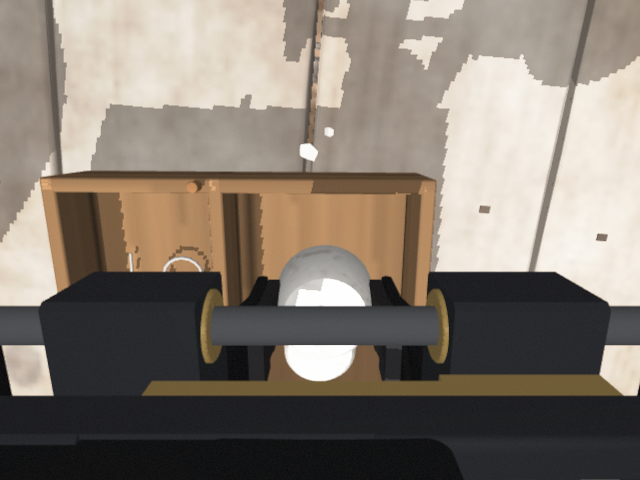

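```bash
python3 -m jog '[[0,-0.2,1.5,0,0,0],[0,0,2,0,0,0],[0,0,2,0,0,0],[0,0,1.4,0,0,0],[0,0,0.5,0,0,0]]'; python3 -m jog '[[0,0,0.2,0,0,0],[0,0,0.1,0,0,0],[0,0,0.1,0,0,0],[0,0,0.1,0,0,0],[0,0,0,0,0,0]]';python3 plan.py 600.5 -77 22 -84.8 5
```

```text
time_s: 30.15
tcp_pos: [0.599, -0.0762, 0.0255]
ee_rot: [[0.089, -0.996, -0.003], [-0.996, -0.089, -0.0], [-0.0, 0.003, -1.0]]
wrist_force: [-0.8, -0.0, 0.1]
gripper_width: 0.429
time_s: 30.57
tcp_pos: [0.6006, -0.0758, 0.0228]
ee_rot: [[0.09, -0.996, 0.001], [-0.996, -0.09, 0.0], [-0.0, -0.001, -1.0]]
wrist_force: [0.1, -0.7, -0.5]
gripper_width: 0.43
t30.57 [600.6 -75.8  22.8] a -84.82 tilt [-0.     -0.0015] F [ 0.1 -0.7 -0.5] w 37.5 j6 -3
row [0.02 0.  ] 0.02 w -0.0 speed mm 0.3
```

```bash
python3 -m jog '[[0,0,0.08,0,0,0],[0,0,0,0,0,0],[0,0,0,0,0,0],[0,0,0,0,0,0],[0,0,0,0,0,0]]';python3 -m jog '[[0,0,0,0,0,0],[0,0,0,0,0,0],[0,0,0,0,0,0],[0,0,-0.3,0,0,0],[0,0,-0.8,0,0,0]]' 5.4; python3 -m jog '[[0,0,-2,0,0,0],[0,0,-3,0,0,0],[0,0,-3,0,0,0],[0,0,-2,0,0,0],[0,0,-0.5,0,0,0]]'; python3 plan.py 562 130 125 -48 9
python3 -c "
from h import *
c=capture('wrist'); np.savez('w20.npz',**c);cv2.imwrite('pics/w20.png',c['frame'][...,::-1])
c=capture('top'); np.savez('t20.npz',**c);crop(c,230,140,370,290,4,'pics/t20.png')"
```

```text
time_s: 30.98
tcp_pos: [0.6002, -0.0759, 0.0214]
ee_rot: [[0.09, -0.996, 0.0], [-0.996, -0.09, -0.0], [0.0, -0.0, -1.0]]
wrist_force: [-0.7, 0.5, 0.1]
gripper_width: 0.425
time_s: 31.4
tcp_pos: [0.5993, -0.0759, 0.0315]
ee_rot: [[0.09, -0.996, -0.003], [-0.996, -0.09, -0.0], [-0.0, 0.003, -1.0]]
wrist_force: [-0.3, 0.1, -0.2]
gripper_width: 0.608
time_s: 31.82
tcp_pos: [0.6028, -0.0759, 0.1427]
ee_rot: [[0.091, -0.996, 0.009], [-0.996, -0.091, -0.0], [0.001, -0.009, -1.0]]
wrist_force: [-0.7, -0.7, 0.0]
gripper_width: 0.621
t31.82 [602.8 -75.9 142.7] a -84.77 tilt [ 0.0009 -0.0093] F [-0.7 -0.7  0. ] w 54.0 j6 -3
row [-2.33 -0.43] 0.2 w -4.09 speed mm 23.8
```

View pics/w20.png

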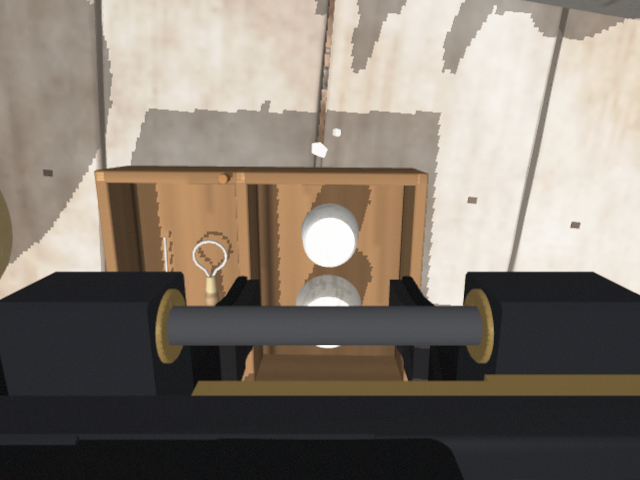

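View pics/t20.png

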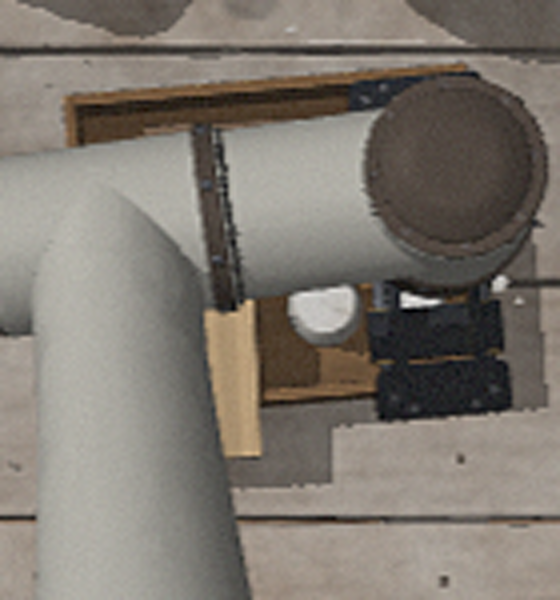

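Both stoppers stand upright side by side (small (330,237), large (328,310)). Next I'll close the cover.

```bash
python3 -c "
from h import *
c=dict(np.load('top12.npz')); print(onz(c,230+93/4,140+355/4,.077))"; python3 plan.py 557.5 126 115 -46 9
```

```text
[0.55699804 0.1253752  0.077     ]
t31.92 [600.9 -75.8 139.2] a -84.82 tilt [-0.0003 -0.0039] F [-2.3 -0.3 -0.1] w 53.9 j6 -3
row [-2.3  -0.42] 0.27 w -4.31 speed mm 23.5
```

```bash
python3 -m jog '[[-2.3,-0.42,0.2,0,0,-4.31],[-2.3,-0.42,0.2,0,0,-4.31],[-2.3,-0.42,0.2,0,0,-4.31],[-2.3,-0.42,0.2,0,0,-4.31],[-2.3,-0.42,0.2,0,0,-4.31]]' 4;python3 -m jog '[[-2.3,-0.42,0.2,0,0,-4.31],[-2.3,-0.42,0.2,0,0,-4.31],[-2.3,-0.42,0.2,0,0,-4.31],[-2.3,-0.42,0.2,0,0,-4.31],[0,0,1,0,0,0]]';python3 -m jog '[[0,0,1,0,0,0],[0,0,0.5,0,0,0],[0,0,0,0,0,0],[0,0,0,0,0,0],[0,0,0,0,0,0]]'; python3 plan.py 557 125.5 59 -46 5
python3 -c "
from h import *
c=capture('wrist'); np.savez('w21.npz',**c);cv2.imwrite('pics/w21.png',c['frame'][...,::-1]);print(proj(c,[.557,.1255,.077]))"
```

```text
time_s: 32.33
tcp_pos: [0.592, 0.0409, 0.1252]
ee_rot: [[0.453, -0.892, -0.003], [-0.892, -0.453, -0.001], [-0.001, 0.003, -1.0]]
wrist_force: [-0.2, 0.3, -0.2]
gripper_width: 0.467
time_s: 32.75
tcp_pos: [0.5556, 0.1287, 0.1089]
ee_rot: [[0.699, -0.716, -0.0], [-0.716, -0.699, 0.0], [-0.0, -0.0, -1.0]]
wrist_force: [0.1, -0.7, 0.2]
gripper_width: 0.459
time_s: 33.17
tcp_pos: [0.5574, 0.1253, 0.0942]
ee_rot: [[0.693, -0.721, 0.0], [-0.721, -0.693, -0.0], [0.0, 0.0, -1.0]]
wrist_force: [0.1, 0.2, 0.2]
gripper_width: 0.46
t33.17 [557.4 125.3  94.2] a -46.11 tilt [0.0002 0.0001] F [0.1 0.2 0.2] w 40.0 j6 15
row [-0.01  0.  ] 0.7 w -0.02 speed mm 7.0
(np.float64(324.91518464878703), np.float64(288.3354089334538))
```

View pics/w21.png

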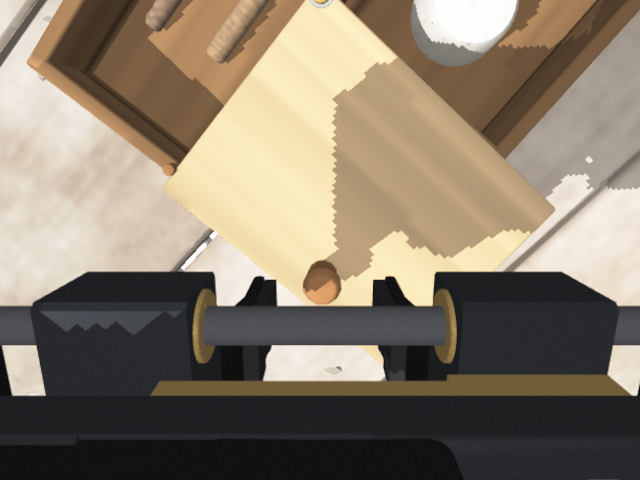

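```bash
python3 -m jog '[[0,0,1,0,0,0],[0,0,1.2,0,0,0],[0,0,1,0,0,0],[0,0,0.2,0,0,0],[0,0,0,0,0,0]]' 3.2; python3 -m jog '[[0.03,0.68,0,0,0,-3],[0.05,1.13,0,0,0,-5],[0.05,1.13,0,0,0,-5],[0.05,1.13,0,0,0,-5],[0.05,1.13,0,0,0,-5]]'; python3 -m jog '[[0.05,1.13,0,0,0,-5],[0.05,1.13,0,0,0,-5],[0.05,1.13,0,0,0,-5],[0.05,1.13,0,0,0,-5],[0.05,1.13,0,0,0,-5]]'; python3 -m jog '[[0.05,1.13,0,0,0,-5],[0.05,1.13,0,0,0,-5],[0.05,1.13,0,0,0,-5],[0.05,1.13,0,0,0,-5],[0.05,1.13,0,0,0,-5]]'; python3 plan.py 557 125.5 59 -46 5
```

```text
time_s: 33.63
tcp_pos: [0.5564, 0.1256, 0.0591]
ee_rot: [[0.694, -0.72, -0.002], [-0.72, -0.694, -0.001], [-0.001, 0.002, -1.0]]
wrist_force: [-0.2, -0.4, 0.3]
gripper_width: 0.371
time_s: 34.05
tcp_pos: [0.5281, 0.0834, 0.0609]
ee_rot: [[0.922, -0.387, 0.002], [-0.387, -0.922, 0.001], [0.001, -0.001, -1.0]]
wrist_force: [1.2, 0.4, -0.5]
gripper_width: 0.369
time_s: 34.47
tcp_pos: [0.5181, 0.0279, 0.061]
ee_rot: [[0.999, 0.039, 0.002], [0.039, -0.999, 0.001], [0.002, -0.001, -1.0]]
wrist_force: [0.2, 1.0, 0.3]
gripper_width: 0.368
time_s: 34.88
tcp_pos: [0.5323, -0.0266, 0.061]
ee_rot: [[0.889, 0.458, 0.002], [0.458, -0.889, 0.0], [0.002, 0.0, -1.0]]
wrist_force: [0.5, 0.1, -0.5]
gripper_width: 0.37
t34.88 [532.3 -26.6  61. ] a 27.23 tilt [0.0017 0.0005] F [ 0.5  0.1 -0.5] w 32.2 j6 103
row [ 0.41 -3.27] 0.04 w 14.65 speed mm 32.9
```

```bash
python3 -m jog '[[0.05,1.13,0,0,0,-5],[0.05,1.13,0,0,0,-5],[0.04,0.9,0,0,0,-4],[0.03,0.68,0,0,0,-3],[0.01,0.23,0,0,0,-1]]';  python3 -m jog '[[0.01,0.23,0,0,0,-1],[0.01,0.23,0,0,0,-1],[0,0.1,0,0,0,-0.5],[0,0,0,0,0,0],[0,0,0,0,0,0]]'; python3 plan.py 557 125.5 59 -46 5
python3 -c "
from h import *
c=capture('wrist'); np.savez('w22.npz',**c);cv2.imwrite('pics/w22.png',c['frame'][...,::-1])"
```

```text
time_s: 35.3
tcp_pos: [0.5566, -0.0595, 0.0608]
ee_rot: [[0.707, 0.707, 0.001], [0.707, -0.707, -0.0], [0.001, 0.001, -1.0]]
wrist_force: [0.0, 0.5, 0.3]
gripper_width: 0.37
time_s: 35.72
tcp_pos: [0.5598, -0.0624, 0.0603]
ee_rot: [[0.676, 0.737, 0.0], [0.737, -0.676, 0.0], [0.0, 0.0, -1.0]]
wrist_force: [0.4, 0.3, 0.6]
gripper_width: 0.367
t35.72 [559.8 -62.4  60.3] a 47.47 tilt [0.0001 0.0002] F [0.4 0.3 0.6] w 31.9 j6 127
row [ 0.67 -4.14] 0.03 w 18.69 speed mm 41.9
```

View pics/w22.png

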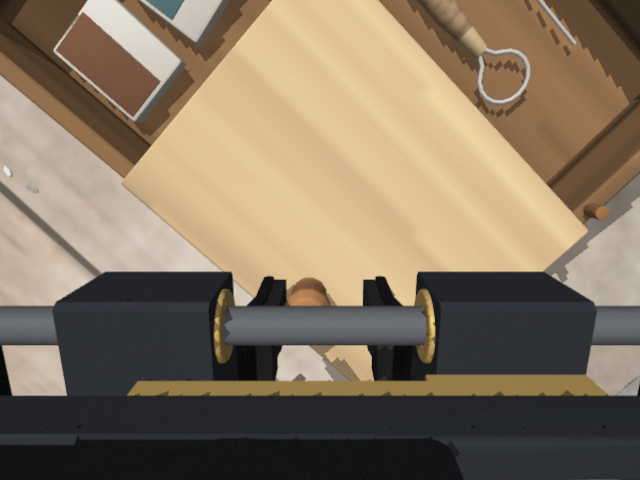

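Near the stop, with no contact force yet. I'll keep pushing gently.

```bash
python3 -m jog '[[0,0.15,0,0,0,-0.7],[0,0.15,0,0,0,-0.7],[0,0.1,0,0,0,-0.4],[0,0,0,0,0,0],[0,0,0,0,0,0]]'; python3 -m jog '[[0,0.1,0,0,0,-0.3],[0,0.1,0,0,0,-0.3],[0,0,0,0,0,0],[0,0,0,0,0,0],[0,0,0,0,0,0]]'; python3 -c "
from h import *
c=capture('wrist'); np.savez('w23.npz',**c);cv2.imwrite('pics/w23.png',c['frame'][...,::-1])"
```

```text
time_s: 36.18
tcp_pos: [0.562, -0.0645, 0.0601]
ee_rot: [[0.652, 0.758, -0.002], [0.758, -0.652, 0.001], [-0.0, -0.002, -1.0]]
wrist_force: [-3.1, 4.2, 2.6]
gripper_width: 0.364
time_s: 36.6
tcp_pos: [0.5623, -0.0646, 0.06]
ee_rot: [[0.645, 0.764, -0.004], [0.764, -0.645, 0.002], [-0.001, -0.005, -1.0]]
wrist_force: [-5.2, 10.1, 4.0]
gripper_width: 0.37
```

View pics/w23.png

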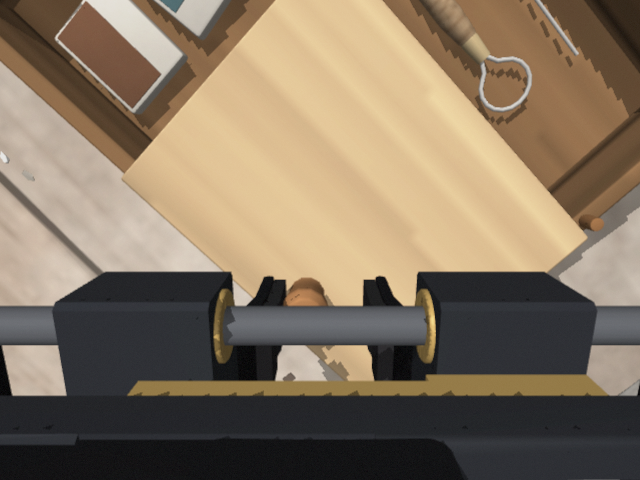

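At the stop (force up to about 11 N). Back off, rise, and check.

```bash
python3 -m jog '[[0,-0.3,0,0,0,0],[0,-0.4,0,0,0,0],[0,0,0,0,0,0],[0,0,-1.5,0,0,0],[0,0,-2,0,0,0]]'; python3 -m jog '[[0,0,-3,0,0,0],[0,0,-3,0,0,0],[0,0,-3,0,0,0],[0,0,-3,0,0,0],[0,0,0,0,0,0]]'; python3 -m jog '[[-4,0,-1,0,0,0],[-4,0,-1,0,0,0],[-3,0,0,0,0,0],[0,0,0,0,0,0],[0,0,0,0,0,0]]';python3 -c "
from h import *
for n in ('scene','top','wrist'):
    c=capture(n); np.savez(n+'_f.npz',**c);cv2.imwrite(f'pics/{n}_f.png',c['frame'][...,::-1])
    if n=='top': crop(c,230,140,370,290,4,'pics/tf.png')
    if n=='scene': crop(c,230,160,410,300,4,'pics/sf.png')"
```

```text
time_s: 37.07
tcp_pos: [0.5576, -0.0625, 0.0939]
ee_rot: [[0.645, 0.764, -0.005], [0.764, -0.645, -0.001], [-0.004, -0.003, -1.0]]
wrist_force: [0.1, -0.1, -0.0]
gripper_width: 0.37
time_s: 37.48
tcp_pos: [0.5628, -0.0627, 0.2225]
ee_rot: [[0.644, 0.765, 0.014], [0.765, -0.644, -0.001], [0.008, 0.011, -1.0]]
wrist_force: [1.0, -0.5, 0.9]
gripper_width: 0.368
time_s: 37.9
tcp_pos: [0.4873, -0.1475, 0.2357]
ee_rot: [[0.646, 0.763, 0.001], [0.763, -0.646, -0.0], [0.001, 0.001, -1.0]]
wrist_force: [-0.1, -0.3, -0.3]
gripper_width: 0.37
```

View pics/tf.png

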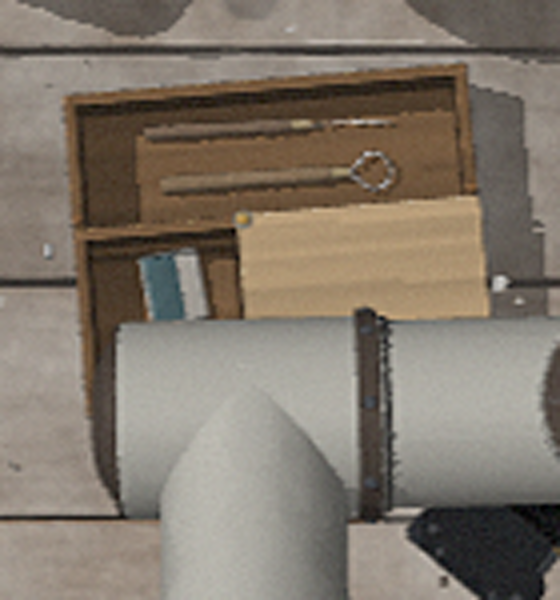

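View pics/wrist_f.png

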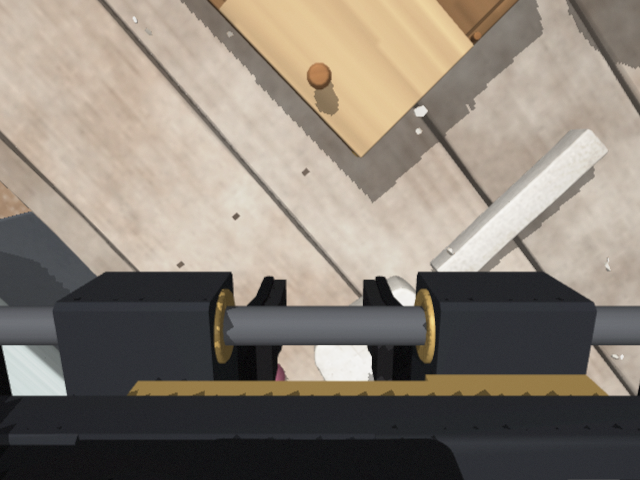

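View pics/scene_f.png

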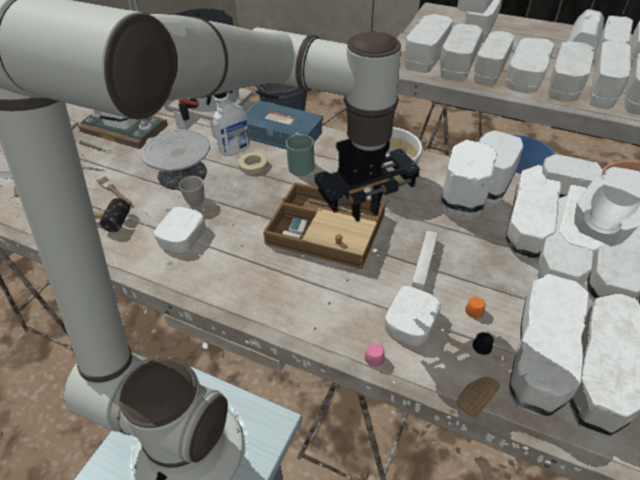

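```bash
python3 - <<'E'
from h import *
c=dict(np.load('wrist_f.npz')); k=onz(c,319,75,.077)*1000; d=k-np.array([647.8,33,77]); 
print(k,np.hypot(*d[:2]),np.degrees(np.arctan2(-d[1],-d[0])),'shut is',40.94+5.2)
t=dict(np.load('top_f.npz'))
a=onz(t,230+481/4,140+197/4,.053)*1000;b=onz(t,230+238/4,140+215/4,.053)*1000;dd=b-a;print('cover yaw',np.degrees(np.arctan2(-dd[0],dd[1])))
a=onz(t,230+466/4,140+66/4,.046)*1000;b=onz(t,230+65/4,140+96/4,.046)*1000;dd=b-a;print('tidy yaw',np.degrees(np.arctan2(-dd[0],dd[1])))
# bystander change
s0=cv2.imread('pics/scene0.png').astype(int);s1=cv2.imread('pics/scene_f.png').astype(int)
D=np.abs(s0-s1).sum(2)
for n,(x0,y0,x1,y1) in dict(cup=(180,175,205,210),blockL=(155,208,195,256),blockR=(385,285,436,345),batten=(412,230,440,285)).items(): print(n,(D[y0:y1,x0:x1]>90).mean())
E
```

```text
[557.71711032 -59.70496378  77.        ] 129.26382836438648 45.82184605304871 shut is 46.14
cover yaw 4.312148667524664
tidy yaw 4.3998481096432345
cup 0.0
blockL 0.0005208333333333333
blockR 0.03725490196078431
batten 0.0
```

The cover measures shut: knob angle 45.8° against 46.1°, and its edge is parallel to the tidy. The bystanders have not moved. Handing in.

```bash
python3 -c "
from station import *
print(finish_job(), sense()['time_s'])"
```

```text
the job is handed in; nothing more can be done
the job is handed in; nothing more can be done
```

The bench is cleared and the job is handed in, finished at about 38 s of the 72 s allowed.

- **Loop tool:** it lies flat in the long rear bay beside the needle tool.
- **Tile:** the brown tile lies flat in the tile bay, in front of the teal one.
- **Cover:** I swung it to its open stop (about 8 N at contact) for the stoppers. Afterwards I swung it back to its shut stop (about 12 N).
- **Stoppers:** both stood upright side by side in the covered bay in the last picture before the cover went back over them. They could not be seen after that.

**Final checks:**
- The knob sits at 45.8° against an expected 46.1° for shut, which is within measuring error. The cover's edge is parallel to the tidy to 0.1°.
- Comparing the scene pictures before and after, the cup, batten and left block show practically no change.
- About 4% of pixels changed around the right block. I put that down to the stopper and its shadow being gone, since the block looks in place, but I did not measure its position again.
- The arm hid the brown tile and the knob in the final top view. The tile was last seen flat in the wrist view just after the cover reached its stop.

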